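# Lay out a kiln shelf for a test firing

### The arm

A 7-joint arm with a two-finger parallel gripper is mounted at the origin on the work surface. World frame = base frame: x ahead of the robot, y to its left, z up, the work surface at z = 0. Lengths are in m, angles in rad, forces in N, time in s.
With the tool pointing down it reaches from about 0.4 to 0.9 m from the base axis. Payload 5.5 kg.
Tool frame: the origin (TCP) lies at the very end of the fingers, on their centre line; the grasp point (between the pads) lies arm.pinch_z behind it (arm.pinch_z is the distance from the TCP to the grasp point, in m); y points along the fingers, x is the direction in which the jaws open and shut, and the axes are right-handed (so a half turn about y gives the same grasp; the last joint's range is limited). The gripper opens to 92 mm and grips with 3 to 60 N. Pads are 19 mm wide; open, the fingers measure 130 mm over their backs; the gripper's body (75 mm by 190 mm) begins 47 mm behind the grasp point.
Start: joints at [-0.856, 0.501, -0.427, 1.55, 0.221, 1.138, -0.21], TCP at [0.284, 0.585, 0.227] pointing down, gripper open.
Joint ranges: [-2.88, 2.88], [-0.31, 2.03], [-1.54, 1.56], [0.2, 2.42], [-1.41, 4.55], [0.19, 2.02], [-2.57, 2.57]. Speed limits (rad/s): [2.57, 2.57, 3.14, 3.14, 3.14, 3.14, 3.14].

### API

Orientations are given as a rotation vector (axis times angle).
In Python, from bench import arm gives the robot as it stands. The module is installed in compiled form; this text tells all that it offers. Calls block until the motion is done:
- arm.move_pose(position, orientation): joint-space move of the TCP to a pose.
- arm.move_linear(position, rot=None, vel=0.15, contact_N=None): straight line of the TCP; rot=None keeps the orientation; vel is the mean speed in m/s. With contact_N (N) it stops when the force on the tool has changed by that much, and returns True; else False.
- arm.goto_joints(angles): joint-space move.
- arm.let_go() and arm.close_gripper(effort=None): open the fingers fully, or close them until they stop; effort is the grip in N (None keeps the last).
- arm.hold(seconds).
- arm.inverse_kinematics(position, orientation): joint angles nearest the present ones, or None.
- arm.get_obs(): the state.
- arm.grab_frame(name): name is "scene" or "side" or "wrist"; returns the picture (384x512x3 uint8, red, green, blue); there is no depth.
- arm.camera_params(name): a dict with "mtx" (3x3 intrinsics, pixels), "k1" (the pictures are not rectified: a ray, as slopes to the right and down, at radius r is drawn at 1 + k1 r^2 times it, then the intrinsics apply), "position" and "attitude" of the camera in the world. Camera axes: x right, y down, z forward; pixel columns grow to the right and rows downward; lengths in m; the calibration is good to about 2 mm. A picture is of the moment at which its call begins: read the wrist's pose just before it. camera_params takes no time and is no camera call; for the wrist camera it gives the pose at the moment of the call.
A pose or a line that the arm cannot do raises arm.IKError and nothing moves.
- arm.hand_in(): hands the job in, once; it reports no verdict.
The state is a dict: "t": time; "joint_pos": joint angles; "dq": joint speeds; "effort": joint torques, N m; "ee_pos": TCP position; "ee_rot": TCP orientation; "wrist_force": force on the tool from outside, world axes, zero at the start; "torque": the same for the moment, N m; "width": finger opening in m.
Only numpy, scipy, OpenCV 4.12 (cv2) and the standard library are available. Lean on these libraries where they do the work, as an engineer would, in place of code of your own. Each camera call takes 0.05 s, during which the arm holds its last target. There are 200 camera calls.

### The job

Lay out this kiln shelf for a test firing: slide the T-shaped test tiles, without lifting them off the shelf, into one straight, even row against the batten at the shelf's far edge, each tile in the middle of a marked bay of its own with its upright square to the batten, starting at the bay beside the bowl and leaving no bay empty between tiles. Use the scoop, never the fingers, to move every lump of frit from the tray into the bowl on the shelf, and lay the scoop back in the tray, pan flat on the tray's floor. Leave everything else where it is.

Things in the scene. Friction and masses are not known exactly. Their poses are not given: they have to be found in the camera images.
- shelf: kiln shelf: fixed pale slab 270 (x) x 520 (y) x 15 mm; origin at the centre of its underside, x pointing away from the robot, y to the robot's left, z up. A brown batten, 20 mm wide and 16 mm above the slab, runs along its whole far edge, near face at x = +115 mm. Five dark lines square to it mark four bays 72 mm wide side by side. The bowl stands on the left (+y) end
- bay0 (a point): point on the slab's upper face where the centre of a tile stands when it is in bay 0 touching the batten (35 mm in front of the batten's face, midway between the bay's two lines), the bay beside the bowl
- bay1 (a point): point on the slab's upper face where the centre of a tile stands when it is in bay 1 touching the batten (35 mm in front of the batten's face, midway between the bay's two lines); bay 1 is the next one after bay 0 in the -y direction of the shelf
- bay2 (a point): point on the slab's upper face where the centre of a tile stands when it is in bay 2 touching the batten (35 mm in front of the batten's face, midway between the bay's two lines); bay 2 is the next one after bay 1 in the -y direction of the shelf
- bay3 (a point): point on the slab's upper face where the centre of a tile stands when it is in bay 3 touching the batten (35 mm in front of the batten's face, midway between the bay's two lines); bay 3 is the next one after bay 2 in the -y direction of the shelf
- tile0 (a point): loose white test tile (may be absent; all alike), an upside-down T: base plate 70 (x) x 46 (y) x 9 mm, and standing on its middle a thin upright 60 mm along x, 10 mm thick in y, up to 54 mm above the underside; about 90 g. The same either way round. Origin at its centre, 27 mm above its underside; z up. Starts on the slab, askew, nearer the robot than the row
- tile1 (a point): loose white test tile (may be absent; all alike), an upside-down T: base plate 70 (x) x 46 (y) x 9 mm, and standing on its middle a thin upright 60 mm along x, 10 mm thick in y, up to 54 mm above the underside; about 90 g. The same either way round. Origin at its centre, 27 mm above its underside; z up. Starts on the slab, askew, nearer the robot than the row
- tile2 (a point): loose white test tile (may be absent; all alike), an upside-down T: base plate 70 (x) x 46 (y) x 9 mm, and standing on its middle a thin upright 60 mm along x, 10 mm thick in y, up to 54 mm above the underside; about 90 g. The same either way round. Origin at its centre, 27 mm above its underside; z up. Starts on the slab, askew, nearer the robot than the row
- tile3 (a point): loose white test tile (may be absent; all alike), an upside-down T: base plate 70 (x) x 46 (y) x 9 mm, and standing on its middle a thin upright 60 mm along x, 10 mm thick in y, up to 54 mm above the underside; about 90 g. The same either way round. Origin at its centre, 27 mm above its underside; z up. Starts on the slab, askew, nearer the robot than the row
- bowl_in (a point): terracotta bowl, fixed on the left (+y) end of the shelf: rim 124 mm across outside and 55 mm above the slab, wall 5 mm, floor about 90 mm across inside; this point is the centre of its inner floor, 6 mm above the slab
- tray: grey open tray fixed on the table to the robot's right, 243 (its x) x 96 (its y) x 30 mm high, walls and floor 4 mm thick; origin at the centre of its underside, x along its length away from the robot, z up
- scoop (a point): loose steel scoop, about 160 g, lying in the near half of the tray: flat pan 90 mm long (x), 76 mm wide, of smooth 3 mm sheet bevelled thin at the front edge, sides 30 mm high (ending 28 mm short of the front), back wall 34 mm high, open at the front (+x) and top. This point is the centre of the pan's underside; x points from the handle to the open front, z up
- scoop_grip (a point): centre of the scoop's handle: a straight wooden bar 18 mm wide and 18 mm high, 90 mm long along the scoop's x, its centre 95 mm behind the pan's centre and 50 mm above the pan's underside; same axes as the scoop. The handle overhangs the tray's near wall
- lump0 (a point): loose lump of green glassy frit (may be absent), blunt and roundish, 26 mm across and 24 mm high, about 25 g, lying on the floor of the tray in its far half; the point is its centre
- lump1 (a point): loose lump of green glassy frit (may be absent), blunt and roundish, 26 mm across and 24 mm high, about 25 g, lying on the floor of the tray in its far half; the point is its centre
- lump2 (a point): loose lump of green glassy frit (may be absent), blunt and roundish, 26 mm across and 24 mm high, about 25 g, lying on the floor of the tray in its far half; the point is its centre
- lump3 (a point): loose lump of green glassy frit (may be absent), blunt and roundish, 26 mm across and 24 mm high, about 25 g, lying on the floor of the tray in its far half; the point is its centre
- prop_center (a point): loose plaster kiln prop, upright cylinder 36 mm across and 50 mm tall, standing on the shelf's far corner beyond the bowl; not part of the job
- sponge: loose sponge block 70 x 110 x 35 mm on the table near the robot; not part of the job
- mug: loose mug 76 mm across, 85 mm tall, on the table beyond the tray; not part of the job
- brush: loose brush lying on the table near the robot; not part of the job
- clay: loose round lump of clay 80 mm across, 70 mm tall, on the table to the left; not part of the job

How it is judged:
On the way, in this order (a step that is already met when the one before it is completed fails the run):
1. at least one lump of frit is carried in the scoop, clear of the tray (((x of lump0 in the frame of scoop between -0.045 and 0.05 m and z of lump0 in the frame of scoop between 0 and 0.05 m and distance between lump0 and scoop below 0.07 m) or (x of lump1 in the frame of scoop between -0.045 and 0.05 m and z of lump1 in the frame of scoop between 0 and 0.05 m and distance between lump1 and scoop below 0.07 m) or (x of lump2 in the frame of scoop between -0.045 and 0.05 m and z of lump2 in the frame of scoop between 0 and 0.05 m and distance between lump2 and scoop below 0.07 m) or (x of lump3 in the frame of scoop between -0.045 and 0.05 m and z of lump3 in the frame of scoop between 0 and 0.05 m and distance between lump3 and scoop below 0.07 m)) and height (world z) of scoop above 0.06 m), for 0.2 s.
2. every lump of frit is in the bowl (horizontal distance between each of lump0, lump1, lump2, lump3 and bowl_in below 0.052 m and z of lump0 in the frame of bowl_in between 0 and 0.048 m and z of lump1 in the frame of bowl_in between 0 and 0.048 m and z of lump2 in the frame of bowl_in between 0 and 0.048 m and z of lump3 in the frame of bowl_in between 0 and 0.048 m), for 0.2 s.
At the end, for the whole second after the job is handed in: tiles upright, centres within 10 mm of their bay points and within 6 mm of touching the batten, square to 5 degrees, bays filled from the bowl without a gap; every lump in the bowl; scoop flat on the tray's floor; all at rest (all of step 2 and (horizontal distance between tile0 and bay0 below 0.01 m or (horizontal distance between tile0 and bay1 below 0.01 m and horizontal distance between any of tile1, tile2, tile3 and bay0 below 0.01 m) or (horizontal distance between tile0 and bay2 below 0.01 m and horizontal distance between any of tile1, tile2, tile3 and bay1 below 0.01 m) or (horizontal distance between tile0 and bay3 below 0.01 m and horizontal distance between any of tile1, tile2, tile3 and bay2 below 0.01 m)) and x of each of tile0, tile1, tile2, tile3 in the frame of shelf above 0.074 m and angle between the x axis of each of tile0, tile1, tile2, tile3 and the x axis of shelf, either way round below 0.09 rad and angle between each of tile0, tile1, tile2, tile3's own z axis and vertical below 0.1 rad and (horizontal distance between tile1 and bay0 below 0.01 m or (horizontal distance between tile1 and bay1 below 0.01 m and horizontal distance between any of tile0, tile2, tile3 and bay0 below 0.01 m) or (horizontal distance between tile1 and bay2 below 0.01 m and horizontal distance between any of tile0, tile2, tile3 and bay1 below 0.01 m) or (horizontal distance between tile1 and bay3 below 0.01 m and horizontal distance between any of tile0, tile2, tile3 and bay2 below 0.01 m)) and (horizontal distance between tile2 and bay0 below 0.01 m or (horizontal distance between tile2 and bay1 below 0.01 m and horizontal distance between any of tile0, tile1, tile3 and bay0 below 0.01 m) or (horizontal distance between tile2 and bay2 below 0.01 m and horizontal distance between any of tile0, tile1, tile3 and bay1 below 0.01 m) or (horizontal distance between tile2 and bay3 below 0.01 m and horizontal distance between any of tile0, tile1, tile3 and bay2 below 0.01 m)) and (horizontal distance between tile3 and bay0 below 0.01 m or (horizontal distance between tile3 and bay1 below 0.01 m and horizontal distance between any of tile0, tile1, tile2 and bay0 below 0.01 m) or (horizontal distance between tile3 and bay2 below 0.01 m and horizontal distance between any of tile0, tile1, tile2 and bay1 below 0.01 m) or (horizontal distance between tile3 and bay3 below 0.01 m and horizontal distance between any of tile0, tile1, tile2 and bay2 below 0.01 m)) and x of scoop in the frame of tray between -0.09 and 0.085 m and y of scoop in the frame of tray between -0.015 and 0.015 m and height (world z) of scoop below 0.012 m and angle between scoop's own z axis and vertical below 0.12 rad and linear speed of each of tile0_b, tile1_b, tile2_b, tile3_b, scoop_b below 0.03 m/s).
It fails at once if a tile is lifted more than 15 mm off the shelf (z of any of tile0, tile1, tile2, tile3 in the frame of shelf above 0.057 m).
It fails at once if a lump of frit is pressed by the gripper's fingers (contact force between the fingers and lump0_b above 1.5 N or contact force between the fingers and lump1_b above 1.5 N or contact force between the fingers and lump2_b above 1.5 N or contact force between the fingers and lump3_b above 1.5 N).
It fails at once if a bystander (kiln prop, sponge, mug, brush, clay) is moved more than 30 mm (distance of any of prop_center, sponge, mug, brush, clay from where it was at the start of the episode above 0.03 m).
Of tile0_b, tile1_b, tile2_b, tile3_b only 3 to 4 are there at a start; the rules pass over those that are not, and their reading is None.
Of lump0_b, lump1_b, lump2_b, lump3_b only 2 to 4 are there at a start; the rules pass over those that are not, and their reading is None.
At some moment in a run one of tile0_b, tile1_b, tile2_b, tile3_b may be knocked a few centimetres aside while the robot is not near it.
It also fails if it takes over 210 s, if anything falls off the work surface, if the arm or the gripper's body presses on something with over 40 N, if the wrist force passes 120 N, or if a joint passes its speed limit or range.

## Working session

There is one attempt and no reset: what is moved stays moved. The work goes in short steps, each a Python script; the robot and the scene stay as the last script left them, time stands still between calls to the robot, and variables do not carry over. Pictures are saved under pics/ and viewed, about 12 in all and at most 16, crops included, and the job is handed in when it is done.

```bash
mkdir -p pics; cat > h.py <<'E'
import numpy as np, cv2
from scipy.spatial.transform import Rotation as R
from bench import arm
def snap(name,fn):
    p=arm.camera_params(name); im=arm.grab_frame(name)
    cv2.imwrite('pics/'+fn,im[:,:,::-1]); np.save('pics/'+fn+'.npy',p,allow_pickle=True); return im,p
def ld(fn): return np.load('pics/'+fn+'.npy',allow_pickle=True).item()
def att(p):
    a=np.array(p['attitude'],float)
    return a if a.shape==(3,3) else R.from_rotvec(a).as_matrix()
def ray(p,u,v):
    K=np.array(p['mtx']); d=np.array([(u-K[0,2])/K[0,0],(v-K[1,2])/K[1,1]]); s=d.copy()
    for _ in range(30): s=d/(1+p['k1']*(s@s))
    return att(p)@np.array([s[0],s[1],1])
def px(p,u,v,z):
    r=ray(p,u,v); c=np.array(p['position']); return c+r*(z-c[2])/r[2]
def proj(p,X):
    K=np.array(p['mtx']); c=att(p).T@(np.array(X)-p['position']); s=c[:2]/c[2]
    s=s*(1+p['k1']*(s@s)); return np.array([K[0,0]*s[0]+K[0,2],K[1,1]*s[1]+K[1,2]])
E
python3 - <<'E'
from h import *
for n in ('scene','side','wrist'):
    im,p=snap(n,n+'0.png'); print(n,{k:np.round(v,3).tolist() for k,v in p.items()})
a=[cv2.imread('pics/%s0.png'%n) for n in('scene','side')]
for n,i in zip(('scene','side'),a): cv2.imwrite('pics/%s0b.png'%n,cv2.resize(i,(800,600),interpolation=cv2.INTER_CUBIC))
o=arm.get_obs(); print(o['t'],o['ee_pos'],o['ee_rot'],arm.pinch_z,o['wrist_force'])
E
```

```text
scene {'mtx': [[354.967, 0.0, 250.436], [0.0, 354.967, 186.486], [0.0, 0.0, 1.0]], 'k1': -0.028, 'position': [1.406, -0.111, 0.633], 'attitude': [-1.719, -1.439, 0.795]}
side {'mtx': [[369.44, 0.0, 254.957], [0.0, 369.44, 193.603], [0.0, 0.0, 1.0]], 'k1': -0.104, 'position': [0.111, -0.465, 0.873], 'attitude': [-2.329, 0.818, -0.305]}
wrist {'mtx': [[265.908, 0.0, 257.12], [0.0, 265.908, 195.604], [0.0, 0.0, 1.0]], 'k1': -0.011, 'position': [0.223, 0.614, 0.383], 'attitude': [2.475, 1.548, 0.196]}
0.15 [0.28356123 0.58430218 0.2259499 ] [-1.39041629 -0.86936797  0.87146219] 0.0188 [-0.20071244  0.21394744 -0.30220109]
```

View pics/scene0b.png

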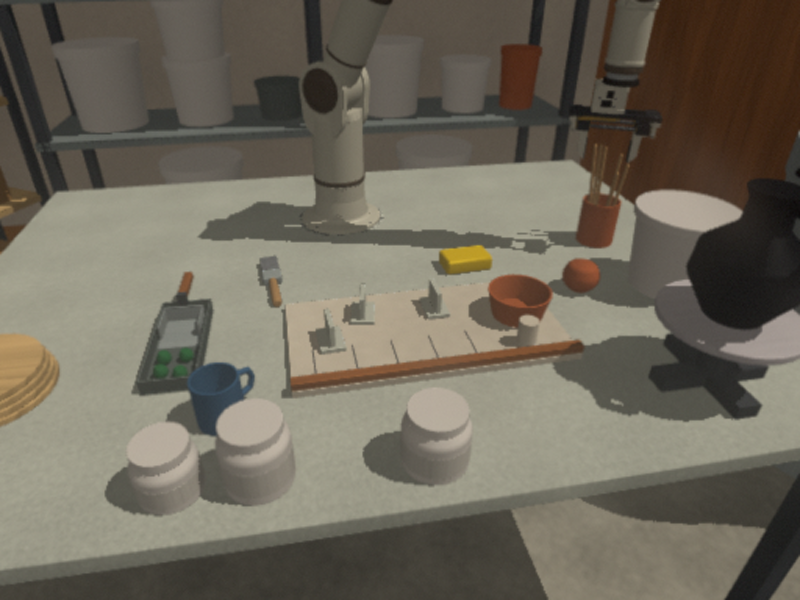

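View pics/side0b.png

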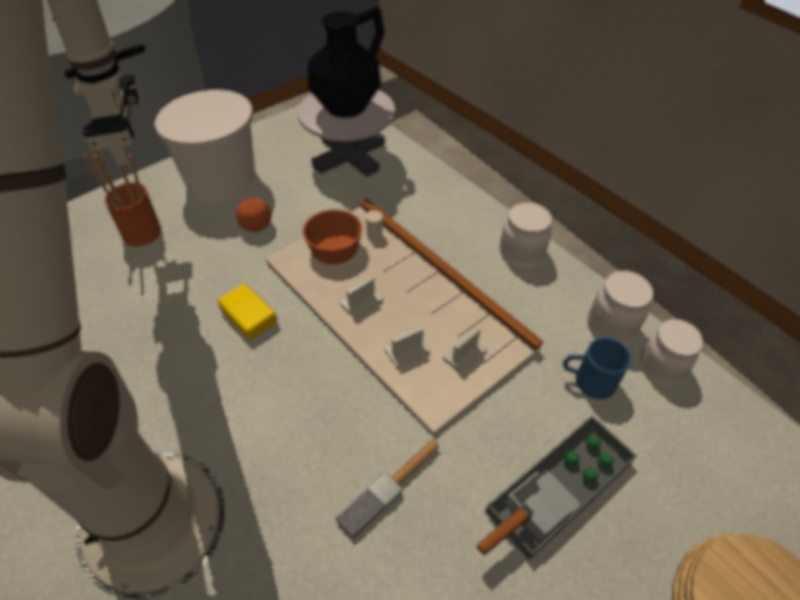

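The pictures show three tiles and four lumps. Side view (800 px scale): tray corners (592,420), (634,457), (530,555), (488,512); shelf corners (267,262), (435,430). First I'll get rough poses.

```bash
python3 - <<'E'
from h import *
p=ld('side0.png');s=1.5625
def f(n,pts,z):
    for u,v in pts: print(n,np.round(px(p,u/s,v/s,z),3))
f('tray',[(592,420),(634,457),(530,555),(488,512)],.03)
f('shelf',[(267,262),(435,430)],.015); f('batten',[(540,343),(365,203)],.031)
f('tile top',[(345,293),(377,283),(390,344),(424,331),(453,346),(482,334)],.069)
f('bowl rim c',[(333,232)],.07); f('prop',[(374,215)],.065)
f('handle',[(482,549),(522,516)],.063); f('lumps',[(572,459),(593,441),(606,461),(590,475)],.016)
f('mug',[(608,350)],.085); f('sponge',[(247,308)],.035)
p=ld('scene0.png')
f('S batten',[(292,380),(580,345)],.031);f('S tray',[(138,388),(196,388),(213,302),(162,305)],.03)
f('S handle',[(188,275),(182,303)],.06); f('S bowl',[(519,290)],.07); f('S tiletop',[(322,312),(335,345),(360,286),(366,318),(435,281),(437,314)],.06)
print(R.from_rotvec(arm.get_obs()['ee_rot']).as_matrix().round(2))
P=arm.camera_params('wrist');T=R.from_rotvec(arm.get_obs()['ee_rot']).as_matrix();print((T.T@(P['position']-arm.get_obs()['ee_pos'])).round(3),(T.T@att(P)).round(2))
E
```

```text
tray [ 0.649 -0.315  0.03 ]
tray [ 0.649 -0.402  0.03 ]
tray [ 0.41 -0.4   0.03]
tray [ 0.407 -0.316  0.03 ]
shelf [0.421 0.347 0.015]
shelf [ 0.441 -0.158  0.015]
batten [ 0.697 -0.153  0.031]
batten [0.68  0.354 0.031]
tile top [0.474 0.136 0.069]
tile top [0.535 0.119 0.069]
tile top [ 0.467 -0.006  0.069]
tile top [ 0.531 -0.021  0.069]
tile top [ 0.549 -0.077  0.069]
tile top [ 0.606 -0.09   0.069]
bowl rim c [0.55  0.284 0.07 ]
prop [0.649 0.278 0.065]
handle [ 0.353 -0.354  0.063]
handle [ 0.429 -0.357  0.063]
lumps [ 0.577 -0.337  0.016]
lumps [ 0.629 -0.339  0.016]
lumps [ 0.617 -0.375  0.016]
lumps [ 0.578 -0.374  0.016]
mug [ 0.74  -0.256  0.085]
sponge [0.323 0.247 0.035]
S batten [ 0.699 -0.147  0.031]
S batten [0.695 0.36  0.031]
S tray [ 0.675 -0.392  0.03 ]
S tray [ 0.691 -0.3    0.03 ]
S tray [ 0.435 -0.296  0.03 ]
S tray [ 0.428 -0.395  0.03 ]
S handle [ 0.37  -0.347  0.06 ]
S handle [ 0.476 -0.344  0.06 ]
S bowl [0.558 0.293 0.07 ]
S tiletop [ 0.553 -0.086  0.06 ]
S tiletop [ 0.656 -0.071  0.06 ]
S tiletop [ 0.474 -0.005  0.06 ]
S tiletop [ 0.586 -0.009  0.06 ]
S tiletop [0.481 0.146 0.06 ]
S tiletop [0.596 0.121 0.06 ]
[[ 0.44 -0.   -0.9 ]
 [ 0.9  -0.    0.44]
 [-0.   -1.    0.  ]]
[ 0.    -0.157  0.067] [[ 1.   -0.    0.  ]
 [-0.   -0.25  0.97]
 [-0.   -0.97 -0.25]]
```

```bash
cat >> h.py <<'E'
def down(a,lean=0):
    """tool down, jaw axis at heading a (deg); lean (deg): fingers tip toward -tool z... rotation about jaw axis"""
    a=np.radians(a); x=np.array([np.cos(a),np.sin(a),0]); y=np.array([0,0,-1.]); z=np.cross(x,y)
    M=np.c_[x,y,z]@R.from_euler('x',lean,degrees=True).as_matrix()
    return R.from_matrix(M).as_rotvec()
E
python3 - <<'E'
from h import *
for a in (90,-90):
  for L in (0,-30,30):
    for P in ([.39,-.355,.3],[.5,-.355,.3],[.5,.3,.25]): print(a,L,P,np.round(R.from_rotvec(down(a,L)).as_matrix()[:,1],2),(lambda q:None if q is None else np.round(q,2))(arm.inverse_kinematics(P,down(a,L))))
arm.move_pose([.5,.1,.33],down(90)); 
im,p=snap('wrist','w1.png')
arm.move_pose([.47,-.355,.22],down(90))
im,p=snap('wrist','w2.png')
for n in('w1','w2'): cv2.imwrite(f'pics/{n}b.png',cv2.resize(cv2.imread(f'pics/{n}.png'),(800,600),interpolation=cv2.INTER_CUBIC))
print(arm.get_obs()['t'])
E
```

```text
90 0 [0.39, -0.355, 0.3] [-0.  0. -1.] [ 0.02  0.23  0.79  1.8  -0.17  1.18  2.43]
90 0 [0.5, -0.355, 0.3] [-0.  0. -1.] [ 0.18  0.37  0.53  1.59 -0.2   1.23  2.31]
90 0 [0.5, 0.3, 0.25] [-0.  0. -1.] [-0.23  0.36 -0.45  1.7   0.17  1.12  0.84]
90 -30 [0.39, -0.355, 0.3] [ 0.5  -0.   -0.87] None
90 -30 [0.5, -0.355, 0.3] [ 0.5  -0.   -0.87] [ 1.71  0.27 -1.07  1.93 -0.15  0.68  2.38]
90 -30 [0.5, 0.3, 0.25] [ 0.5  -0.   -0.87] [-0.55  0.13 -0.28  2.09  0.7   0.68  0.24]
90 30 [0.39, -0.355, 0.3] [-0.5  -0.   -0.87] [0.34 0.5  0.25 1.48 0.16 1.62 2.13]
90 30 [0.5, -0.355, 0.3] [-0.5  -0.   -0.87] [0.35 0.68 0.16 1.18 0.15 1.76 2.07]
90 30 [0.5, 0.3, 0.25] [-0.5  -0.   -0.87] [-0.17  0.71 -0.48  1.29  0.01  1.64  0.96]
-90 0 [0.39, -0.355, 0.3] [ 0.  0. -1.] [ 0.04  0.22  0.76  1.8  -0.16  1.18 -0.72]
-90 0 [0.5, -0.355, 0.3] [ 0.  0. -1.] [ 0.1   0.39  0.63  1.59 -0.24  1.24 -0.8 ]
-90 0 [0.5, 0.3, 0.25] [ 0.  0. -1.] [-0.72  0.33  0.16  1.72 -0.06  1.1  -2.11]
-90 -30 [0.39, -0.355, 0.3] [-0.5  -0.   -0.87] [ 0.08  0.56  0.65  1.49  0.01  1.6  -0.85]
-90 -30 [0.5, -0.355, 0.3] [-0.5  -0.   -0.87] [ 0.15  0.72  0.53  1.19 -0.04  1.74 -0.92]
-90 -30 [0.5, 0.3, 0.25] [-0.5  -0.   -0.87] [-0.59  0.67  0.23  1.31 -0.32  1.67 -1.9 ]
-90 30 [0.39, -0.355, 0.3] [ 0.5  -0.   -0.87] [-0.33 -0.08  1.28  2.12 -0.49  0.8  -0.31]
-90 30 [0.5, -0.355, 0.3] [ 0.5  -0.   -0.87] [ 0.28  0.14  0.56  1.97 -0.66  0.78 -0.34]
-90 30 [0.5, 0.3, 0.25] [ 0.5  -0.   -0.87] [-1.81  0.21  1.11  2.12  0.3   0.55 -2.54]
3.9167
```

View pics/w1b.png

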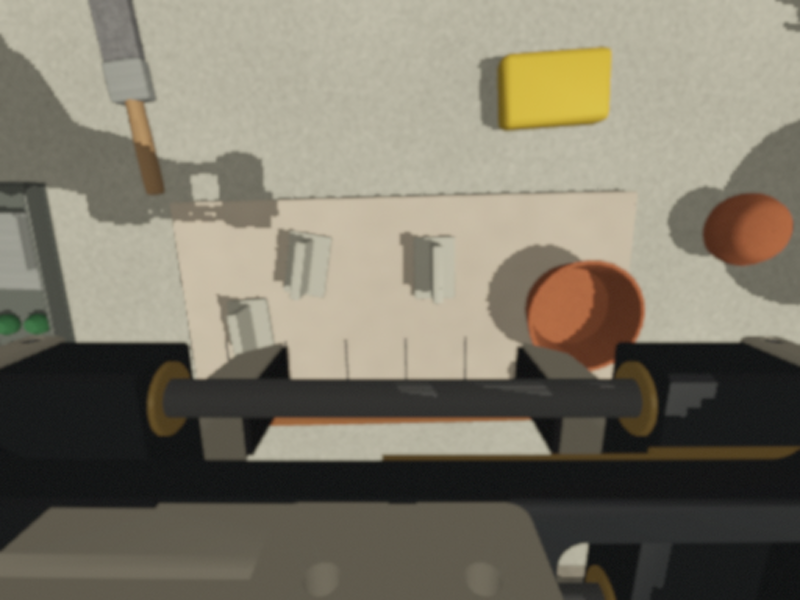

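View pics/w2b.png

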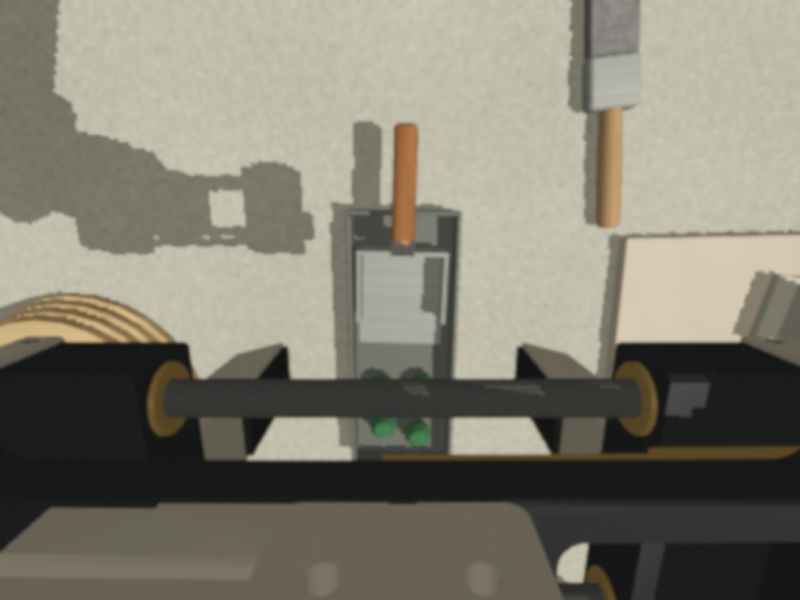

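w2: the handle runs (405,125)–(404,243), the tray's near corners are (347,212) and (460,211), and there are lumps near (380,375), (417,375), (384,427), (418,433). w1: three tiles near (305,265), (435,268), (248,328), bowl rim centre about (585,315), shelf near corners (173,205) and (635,191).

```bash
python3 - <<'E'
from h import *
s=1.5625
def f(n,p,pts,z):
    for u,v in pts: print(n,np.round(px(p,u/s,v/s,z),4))
p=ld('w2.png')
f('tray',p,[(347,212),(460,211)],.03);f('handle',p,[(405,125),(404,243)],.067)
f('pan back',p,[(357,253),(448,254)],.038);f('side front',p,[(360,322),(444,322)],.035);f('lip',p,[(358,341),(436,344)],.005);f('lumps',p,[(384,427),(418,433),(378,378),(415,378)],.016)
f('shelf',p,[(624,236)],.015)
p=ld('w1.png')
f('shelf',p,[(173,205),(635,191)],.015);f('bowl rim',p,[(585,315),(527,315),(644,315)],.07);f('bays',p,[(346,340),(405,338),(464,338)],.015);f('battenfar',p,[(275,424),(533,419)],.031)
E
```

```text
tray [ 0.4157 -0.398   0.03  ]
tray [ 0.4148 -0.3057  0.03  ]
handle [ 0.3552 -0.3511  0.067 ]
handle [ 0.4369 -0.3516  0.067 ]
pan back [ 0.4482 -0.3898  0.038 ]
pan back [ 0.4489 -0.3153  0.038 ]
side front [ 0.508  -0.3891  0.035 ]
side front [ 0.5079 -0.3167  0.035 ]
lip [ 0.5359 -0.3946  0.005 ]
lip [ 0.5389 -0.3205  0.005 ]
lumps [ 0.6207 -0.3703  0.016 ]
lumps [ 0.6272 -0.3371  0.016 ]
lumps [ 0.5689 -0.3754  0.016 ]
lumps [ 0.5689 -0.3406  0.016 ]
shelf [ 0.436  -0.1604  0.015 ]
shelf [ 0.4402 -0.1524  0.015 ]
shelf [0.4251 0.358  0.015 ]
bowl rim [0.5512 0.2931 0.07  ]
bowl rim [0.5512 0.2323 0.07  ]
bowl rim [0.5513 0.3552 0.07  ]
bays [0.5981 0.0344 0.015 ]
bays [0.5955 0.1053 0.015 ]
bays [0.5955 0.176  0.015 ]
battenfar [ 0.7015 -0.0542  0.031 ]
battenfar [0.6946 0.2621 0.031 ]
```

```bash
cat >> h.py <<'E'
G=np.array([-.095,0,.050])
def tcp(S,psi,pitch,L0=15,a0=-90,g=G):
    """scoop pan-centre pose -> TCP pos, rotvec (psi heading, pitch nose-down, deg)"""
    RS=R.from_euler('ZY',[psi,pitch],degrees=True).as_matrix(); RT=R.from_rotvec(down(a0,L0)).as_matrix()
    return np.array(S)+RS@(g+arm.pinch_z*RT[:,1]), R.from_matrix(RS@RT).as_rotvec()
def lip(Lp,psi,pitch,**k):
    """pose from front-edge position"""
    RS=R.from_euler('ZY',[psi,pitch],degrees=True).as_matrix()
    return tcp(np.array(Lp)-RS@np.array([.045,0,0]),psi,pitch,**k)
E
python3 - <<'E'
from h import *
ik=lambda P:(lambda q:None if q is None else np.round(q,2))(arm.inverse_kinematics(*P))
for L0 in (0,10,20,30):
    print('L0',L0,[ik(tcp([x,-.353,z],0,pt,L0)) is not None for x,z,pt in ((.493,.004,0),(.6,.004,0),(.608,.01,-10),(.6,.06,-20),(.55,.25,-20))])
    for psi in (0,30,60,90,120):
        r=[]
        for pt in (-15,0,20,40,50,60):
            h=np.radians(psi); P=np.array([.555,.293,.085 if pt>20 else .16])-.02*np.array([np.cos(h),np.sin(h),0])
            q=ik(lip(P,psi,pt,L0=L0)); r.append(None if q is None else (float(q[5]),float(q[6])))
        print(psi,r)
E
```

```text
L0 0 [True, True, True, True, True]
0 [(0.67, -1.77), (1.09, -1.61), (1.67, -1.43), (1.97, -1.41), (1.97, -1.74), None]
30 [(0.49, -1.62), (0.91, -1.6), (1.41, -1.59), (1.74, -1.55), (1.98, -1.53), None]
60 [(0.62, -0.47), (0.93, -0.89), (1.37, -1.13), (1.68, -1.24), (1.9, -1.26), None]
90 [(0.87, 0.15), (0.97, -0.26), (1.27, -0.67), (1.52, -0.95), (1.75, -1.05), (1.97, -1.1)]
120 [(1.12, 0.53), (1.05, 0.26), (1.11, -0.2), (1.29, -0.7), (1.59, -0.9), (1.07, 0.0)]
L0 10 [True, True, True, True, True]
0 [(0.43, -2.04), (0.83, -1.82), (1.43, -1.52), (1.91, -1.32), (1.92, -1.54), (1.97, -1.85)]
30 [(0.25, -1.8), (0.71, -1.61), (1.22, -1.6), (1.56, -1.55), (1.79, -1.54), None]
60 [(0.55, -0.05), (0.78, -0.68), (1.2, -1.05), (1.5, -1.2), (1.73, -1.24), (1.95, -1.25)]
90 [(0.91, 0.39), (0.94, -0.02), (1.15, -0.51), (1.37, -0.86), (1.57, -0.97), (1.8, -1.06)]
120 [(1.23, 0.65), (1.13, 0.43), (1.1, 0.0), (1.15, -0.52), (1.36, -0.73), (1.67, -0.92)]
L0 20 [True, True, True, True, True]
0 [(0.77, 2.57), (0.59, -2.15), (1.17, -1.66), (1.69, -1.36), (1.94, -1.33), (1.96, -1.55)]
30 [None, (0.48, -1.59), (1.03, -1.6), (1.36, -1.56), (1.6, -1.55), (1.85, -1.53)]
60 [(0.57, 0.44), (0.66, -0.38), (1.04, -0.93), (1.33, -1.15), (1.55, -1.21), (1.78, -1.24)]
90 [(0.99, 0.61), (0.95, 0.21), (1.07, -0.32), (1.22, -0.74), (1.42, -0.88), (1.62, -0.98)]
120 [(1.36, 0.74), (1.23, 0.56), (1.13, 0.2), (1.06, -0.3), (1.21, -0.56), (1.42, -0.77)]
L0 30 [True, True, True, True, True]
0 [None, (0.44, -2.07), (0.91, -1.88), (1.45, -1.41), (1.73, -1.37), (1.98, -1.35)]
30 [None, (0.23, -1.36), (0.82, -1.6), (1.16, -1.57), (1.41, -1.55), (1.65, -1.54)]
60 [(0.59, 0.82), (0.61, 0.04), (0.88, -0.76), (1.15, -1.07), (1.37, -1.16), (1.6, -1.21)]
90 [(1.1, 0.79), (1.0, 0.44), (1.02, -0.11), (1.09, -0.57), (1.27, -0.77), (1.46, -0.9)]
120 [(1.49, 0.81), (1.34, 0.67), (1.19, 0.37), (1.03, -0.09), (1.1, -0.34), (1.26, -0.6)]
```

```bash
python3 - <<'E'
from h import *
S=np.array([.4925,-.3525,.004]); k=dict(L0=15)
P,r=tcp(S,0,0,**k)
back=R.from_rotvec(r).as_matrix()[:,1]
arm.move_pose(P-back*.12,r); arm.move_linear(P-back*.03,r,vel=.1)
print('contact',arm.move_linear(P,r,vel=.04,contact_N=6), arm.get_obs()['ee_pos']-P)
arm.close_gripper(50); o=arm.get_obs(); print(o['width'],o['wrist_force'],o['t'])
f0=o['wrist_force']
c=arm.move_linear(tcp(S+[.125,0,0],0,0,**k)[0],r,vel=.05,contact_N=12)
o=arm.get_obs(); print(c,o['ee_pos']-P,o['wrist_force']-f0,o['t'])
im,p=snap('wrist','w3.png'); im,p=snap('side','s3.png')
a=cv2.imread('pics/w3.png');b=cv2.imread('pics/s3.png')[230:380,280:430]
cv2.imwrite('pics/w3b.png',np.hstack([cv2.resize(a,(480,360)),cv2.resize(b,(320,360),interpolation=cv2.INTER_CUBIC)]))
E
```

```text
contact False [-8.93899730e-05 -1.85312332e-04  1.00105393e-04]
0.01727778559560231 [ 0.95882044 -0.44754994  0.09258167] 8.7583
True [ 1.00326793e-01 -2.83064544e-04 -3.40166702e-05] [0.37791933 0.39480763 2.46783419] 10.5417
```

View pics/w3b.png

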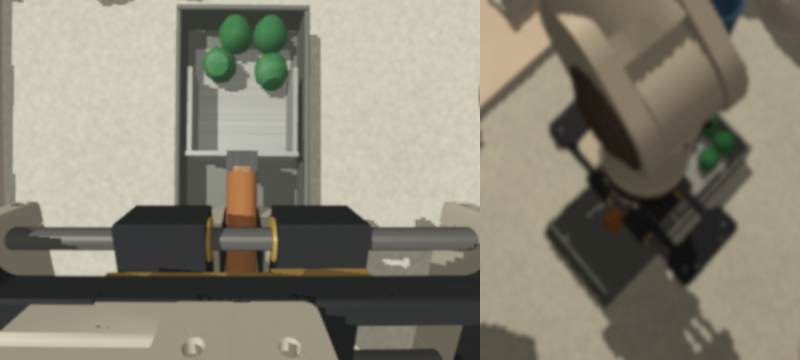

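All four lumps are gathered between the pan's front and the far wall (left half, around (218–272, 35–72)). I'll push the rest of the way.

```bash
python3 - <<'E'
from h import *
S=np.array([.4925,-.3525,.004]); k=dict(L0=15)
P,r=tcp(S,0,0,**k); f0=arm.get_obs()['wrist_force']
c=arm.move_linear(tcp(S+[.125,0,0],0,0,**k)[0],r,vel=.03,contact_N=30)
o=arm.get_obs(); print(c,o['ee_pos']-P,o['wrist_force']-f0,o['t'],o['width'])
im,p=snap('wrist','w4.png')
dx=o['ee_pos'][0]-P[0]
for d,z,pt in ((-.002,.002,-4),(-.003,.010,-9),(-.008,.03,-15),(-.015,.08,-18)):
    Q,q=tcp(S+[dx+d,0,z],0,pt,**k); arm.move_linear(Q,q,vel=.05)
arm.hold(.3); im,p=snap('wrist','w5.png'); print(arm.get_obs()['t'])
c=[cv2.imread(f'pics/{n}.png')[0:200,130:382] for n in('w4','w5')]
cv2.imwrite('pics/w45.png',cv2.resize(np.hstack(c),(800,318),interpolation=cv2.INTER_CUBIC))
E
```

```text
True [ 1.15721232e-01 -1.46878862e-03 -3.96323004e-05] [-3.96410773  1.75608723  1.81012079] 11.3667 0.017540698857291266
14.2333
```

View pics/w45.png

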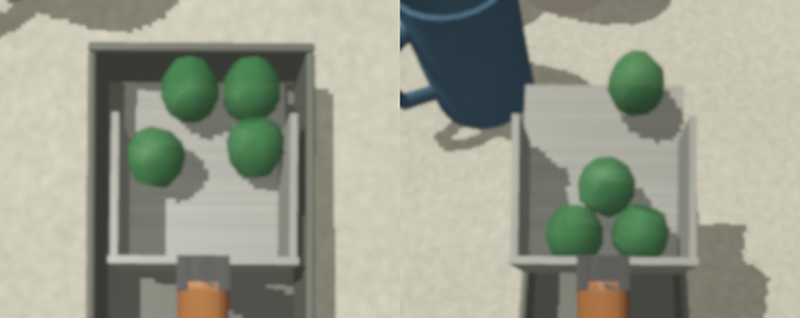

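Three lumps sit at the back of the pan. The fourth is still on the right front lip at (635,85), so I'll tilt further to bring it back.

```bash
python3 - <<'E'
from h import *
S=np.array([.4925+.1157-.015,-.3525,.084]); k=dict(L0=15)
arm.move_linear(*tcp(S+[-.01,0,.01],0,-26,**k),vel=.06)
arm.move_linear(*tcp(S+[-.01,0,.02],0,-33,**k),vel=.06)
for _ in range(3):
    arm.move_linear(*tcp(S+[.005,0,.02],0,-33,**k),vel=.25); arm.move_linear(*tcp(S+[-.01,0,.02],0,-33,**k),vel=.1)
im,p=snap('wrist','w6.png'); print(arm.get_obs()['t'])
cv2.imwrite('pics/w6b.png',cv2.resize(im[0:220,130:382,::-1],(504,440),interpolation=cv2.INTER_CUBIC))
E
```

```text
Traceback (most recent call last):
bench.IKError: the arm cannot follow that straight line within its joint ranges
```

```bash
python3 - <<'E'
from h import *
k=dict(L0=15); print(np.round(arm.get_obs()['joint_pos'],2))
for x,y,psi in ((.58,-.3525,0),(.65,-.3525,0),(.58,-.3525,25),(.5,-.3525,25),(.58,-.3525,-25),(.55,-.2,30),(.5,-.1,60)):
  for z in (.11,.2,.3):
    print(x,y,psi,z,[(pt,round(float(q[5]),2)) for pt in(-22,-26,-30,-34) if (q:=arm.inverse_kinematics(*tcp([x,y,z],psi,pt,**k))) is not None])
E
```

```text
[ 0.74  0.46  0.08  2.16 -1.37  0.45  0.48]
0.58 -0.3525 0 0.11 [(-22, 0.4), (-26, 0.36), (-30, 0.32), (-34, 0.3)]
0.58 -0.3525 0 0.2 [(-22, 0.58), (-26, 0.59), (-30, 0.48), (-34, 1.51)]
0.58 -0.3525 0 0.3 [(-22, 0.71), (-26, 0.69), (-30, 0.69), (-34, 0.71)]
0.65 -0.3525 0 0.11 [(-22, 0.4), (-26, 0.43), (-30, 0.39), (-34, 0.36)]
0.65 -0.3525 0 0.2 [(-22, 0.53), (-26, 0.53), (-30, 0.39), (-34, 1.47)]
0.65 -0.3525 0 0.3 [(-22, 0.67), (-26, 0.64), (-30, 0.62), (-34, 0.63)]
0.58 -0.3525 25 0.11 [(-22, 0.86), (-26, 0.89), (-30, 0.93), (-34, 0.87)]
0.58 -0.3525 25 0.2 [(-22, 0.96), (-26, 0.98), (-30, 1.01), (-34, 1.04)]
0.58 -0.3525 25 0.3 [(-22, 1.1), (-26, 1.11), (-30, 1.13), (-34, 1.15)]
0.5 -0.3525 25 0.11 [(-22, 0.91), (-26, 0.95), (-30, 0.98), (-34, 0.91)]
0.5 -0.3525 25 0.2 [(-22, 1.02), (-26, 1.05), (-30, 1.08), (-34, 1.11)]
0.5 -0.3525 25 0.3 [(-22, 1.16), (-26, 1.18), (-30, 1.21), (-34, 1.23)]
0.58 -0.3525 -25 0.11 [(-22, 0.23), (-26, 0.41)]
0.58 -0.3525 -25 0.2 [(-22, 0.2), (-26, 0.23), (-30, 0.27)]
0.58 -0.3525 -25 0.3 [(-22, 0.34), (-26, 0.23), (-30, 0.23)]
0.55 -0.2 30 0.11 [(-22, 0.74), (-26, 0.77), (-30, 0.72), (-34, 0.66)]
0.55 -0.2 30 0.2 [(-22, 0.86), (-26, 0.89), (-30, 0.91), (-34, 0.94)]
0.55 -0.2 30 0.3 [(-22, 1.02), (-26, 1.03), (-30, 1.05), (-34, 1.07)]
0.5 -0.1 60 0.11 [(-22, 0.96), (-26, 1.0), (-30, 1.04), (-34, 1.07)]
0.5 -0.1 60 0.2 [(-22, 1.1), (-26, 1.13), (-30, 1.16), (-34, 1.19)]
0.5 -0.1 60 0.3 [(-22, 1.27), (-26, 1.29), (-30, 1.32), (-34, 1.35)]
```

```bash
python3 - <<'E'
from h import *
k=dict(L0=15)
def go(S,psi,pt):
    X=tcp(S,psi,pt,**k); q=arm.inverse_kinematics(*X)
    if q is None: print('none',psi,pt); raise SystemExit
    d=np.abs(np.array(q)-arm.get_obs()['joint_pos']).max(); print(psi,pt,round(d,2))
    if d<.35: arm.move_pose(*X); return
    try: arm.move_linear(*X,vel=.05)
    except arm.IKError: print('IKE'); raise SystemExit
S=[.59,-.3525,.1]
for psi,pt in((0,-19),(6,-19),(12,-20),(18,-20),(25,-20),(25,-26),(25,-32)): go(S,psi,pt)
for _ in range(3):
    go([.603,-.347,.1],25,-32);go(S,25,-32)
im,p=snap('wrist','w6.png'); print(arm.get_obs()['t'])
cv2.imwrite('pics/w6b.png',cv2.resize(im[0:220,130:382,::-1],(504,440),interpolation=cv2.INTER_CUBIC))
E
```

```text
0 -19 0.03
6 -19 0.11
12 -20 0.1
18 -20 0.09
25 -20 0.1
25 -26 0.15
25 -32 0.14
25 -32 0.02
25 -32 0.02
25 -32 0.02
25 -32 0.02
25 -32 0.02
25 -32 0.02
17.5667
```

View pics/w6b.png

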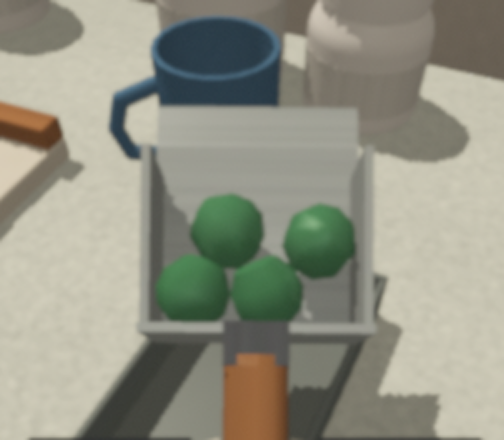

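All four lumps now sit at the back of the pan. I'll carry them over and pour.

```bash
cat >> h.py <<'E'
def gox(X,vel=.15):
    q=arm.inverse_kinematics(*X); o=arm.get_obs()
    if q is None: raise SystemExit('no ik')
    d=np.abs(np.array(q)-o['joint_pos']).max()
    if d<.45: arm.move_pose(*X)
    else:
        print('big step',round(d,2)); arm.move_linear(*X,vel=vel)
E
python3 - <<'E'
from h import *
k=dict(L0=15)
gox(tcp([.59,-.3525,.2],25,-24,**k))
B=np.array([.552,.291]); 
def L(psi,off,z): h=np.radians(psi); return np.r_[B-off*np.array([np.cos(h),np.sin(h)]),z]
way=[([.57,-.30,.25],30,-20),([.54,-.2,.25],38,-18),([.5,-.1,.25],46,-16),([.5,0,.25],54,-15),([.5,.1,.24],60,-14),([.505,.2,.24],60,-12)]
for S,psi,pt in way: gox(tcp(S,psi,pt,**k))
im,p=snap('wrist','w7.png'); print(arm.get_obs()['t'])
for pt,z in((-10,.16),(5,.13),(15,.11),(24,.095),(30,.085),(36,.08),(42,.078),(48,.075),(54,.075)): gox(lip(L(60,.022,z),60,pt,**k)); 
arm.hold(.4); im2,p=snap('wrist','w8.png'); print(arm.get_obs()['t'],arm.get_obs()['width'])
im3,p=snap('scene','s8.png')
cv2.imwrite('pics/w78.png',np.hstack([cv2.resize(im2,(427,320)),cv2.resize(im3[120:280,250:436],(372,320),interpolation=cv2.INTER_CUBIC)])[:,:,::-1])
E
```

```text
20.875
big step 0.58
24.3833 0.017399658794044204
```

View pics/w78.png

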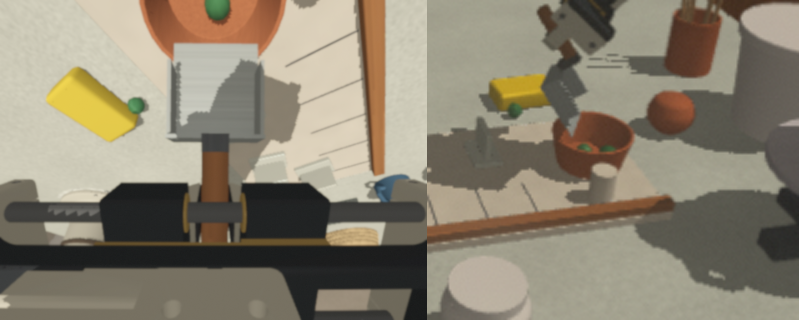

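One lump dropped on the table beside the sponge, at (137,105) in the left picture. I'll back away and look at it and the bowl.

```bash
python3 - <<'E'
from h import *
k=dict(L0=15)
B=np.array([.552,.291]); 
def L(psi,off,z): h=np.radians(psi); return np.r_[B-off*np.array([np.cos(h),np.sin(h)]),z]
for pt,z in((48,.12),(38,.17),(25,.22)): gox(lip(L(60,.03,z),60,pt,**k))
gox(tcp([.47,.13,.28],60,12,**k))
im,p=snap('wrist','w9.png'); o=arm.get_obs(); print(o['t'],np.round(o['joint_pos'],2))
cv2.imwrite('pics/w9b.png',cv2.resize(im,(800,600),interpolation=cv2.INTER_CUBIC)[:,:,::-1])
E
```

```text
26.025 [-0.05 -0.04 -0.12  1.95 -0.05  1.19 -0.67]
```

View pics/w9b.png

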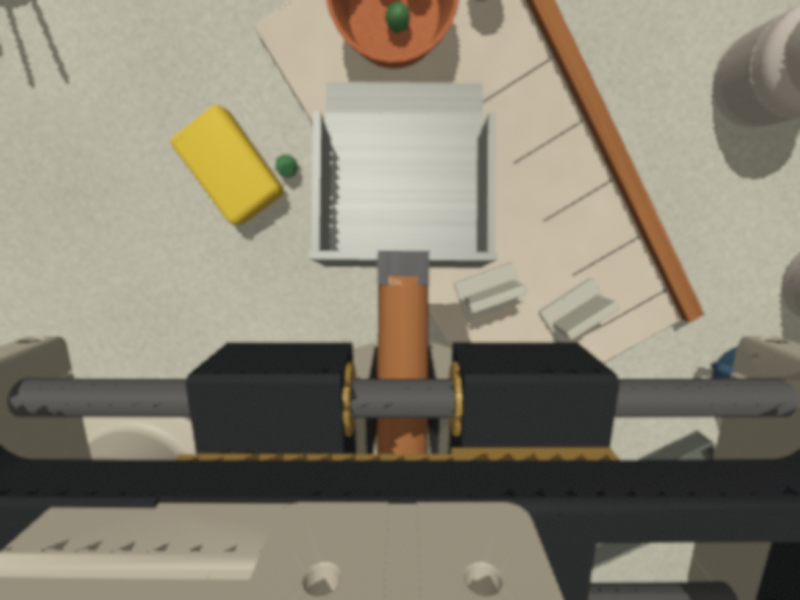

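```bash
python3 - <<'E'
from h import *
s=1.5625; p=ld('w9.png')
for n,u,v,z in(('lump',287,166,.012),('sp',220,106,.035),('sp',282,187,.035),('sp',235,222,.035),('sp',173,143,.035),('slabcorner',258,25,.015),('slabedge',310,117,.015),('slab2',434,300,.015),('brush?',0,50,0)): print(n,px(p,u/s,v/s,z).round(3))
p=ld('w1.png')
for n,u,v,z in(('sp',610,48,.035),('sp',608,122,.035),('sp',502,128,.035),('sp',500,57,.035),('clay',748,230,.035),('brush',95,0,.01),('brush',152,190,.01)): print(n,px(p,u/s,v/s,z).round(3))
k=dict(L0=15)
for psi in (-30,0,20,40,60,90,120,150,180):
    r=[]
    for X in([.42,.05],[.42,.15],[.40,.2],[.40,.24]):
        q=arm.inverse_kinematics(*lip([*X,.001],psi,0,**k)); r.append(None if q is None else np.round(q,1).tolist())
    print(psi,r)
E
```

```text
lump [0.379 0.226 0.012]
sp [0.355 0.305 0.035]
sp [0.366 0.206 0.035]
sp [0.303 0.2   0.035]
sp [0.292 0.3   0.035]
slabcorner [0.429 0.358 0.015]
slabedge [0.428 0.255 0.015]
slab2 [0.446 0.015 0.015]
brush? [0.173 0.488 0.   ]
sp [0.291 0.304 0.035]
sp [0.358 0.31  0.035]
sp [0.364 0.203 0.035]
sp [0.299 0.197 0.035]
clay [0.466 0.476 0.035]
brush [ 0.239 -0.207  0.01 ]
brush [ 0.424 -0.176  0.01 ]
-30 [None, [0.1, 0.8, -1.3, 2.4, 1.3, 1.1, 2.1], [-2.0, 0.7, 1.1, 2.4, -0.8, 0.5, -2.3], [-2.0, 0.8, 1.1, 2.3, -0.8, 0.6, -2.4]]
0 [None, None, None, None]
20 [None, None, None, None]
40 [None, None, None, None]
60 [None, None, None, None]
90 [[0.2, 0.5, 0.2, 2.2, -0.5, 0.7, 0.8], [0.1, 0.4, 0.0, 2.2, -0.5, 0.6, 0.6], [0.0, 0.4, -0.0, 2.3, -0.5, 0.5, 0.5], [-0.0, 0.4, -0.1, 2.3, -0.5, 0.5, 0.4]]
120 [[0.2, 0.6, 0.0, 1.9, -0.3, 0.8, 1.0], [0.1, 0.6, -0.0, 2.0, -0.3, 0.8, 0.8], [0.0, 0.5, -0.1, 2.0, -0.3, 0.7, 0.7], [-0.0, 0.5, -0.1, 2.0, -0.3, 0.7, 0.6]]
150 [[0.1, 0.7, -0.1, 1.8, -0.1, 0.9, 1.2], [-0.0, 0.7, -0.1, 1.8, -0.1, 0.9, 1.0], [-0.1, 0.7, -0.2, 1.8, -0.1, 0.9, 0.9], [-0.1, 0.7, -0.2, 1.8, -0.1, 0.9, 0.9]]
180 [[0.0, 0.7, -0.2, 1.7, 0.1, 1.0, 1.4], [-0.1, 0.7, -0.2, 1.6, 0.1, 1.0, 1.2], [-0.2, 0.7, -0.3, 1.6, 0.1, 1.0, 1.1], [-0.2, 0.8, -0.3, 1.6, 0.1, 1.0, 1.1]]
```

The lump is at (.379,.226), in the gap between the sponge face (x≈.366) and the slab edge (x≈.43). I'll rake it out along −y with the pan's end edge, then look again.

```bash
python3 - <<'E'
from h import *
k=dict(L0=15)
for psi,pt in((80,15),(105,20),(130,25),(155,30),(180,40)): gox(lip([.42,.24,.25],psi,pt,**k))
gox(lip([.376,.289,.12],180,50,**k)); gox(lip([.376,.289,.05],180,50,**k))
c=arm.move_linear(lip([.376,.289,.005],180,50,**k)[0],vel=.03,contact_N=4); print(c,arm.get_obs()['ee_pos']-lip([.376,.289,.005],180,50,**k)[0])
c=arm.move_linear(lip([.380,.125,.005],180,50,**k)[0],vel=.05,contact_N=15); print(c,arm.get_obs()['t'])
im0,_=snap('side','s10.png')
gox(lip([.385,.125,.12],180,40,**k)); gox(lip([.45,.05,.2],150,20,**k)); gox(lip([.48,.05,.26],120,10,**k))
im,p=snap('wrist','w10.png'); print(arm.get_obs()['t'])
cv2.imwrite('pics/w10b.png',np.hstack([cv2.resize(im,(480,360)),cv2.resize(im0[150:310,120:262],(320,360),interpolation=cv2.INTER_CUBIC)])[:,:,::-1])
for x in(.37,.385):
  for y in(-.1,-.05,0,.1,.17): 
    print(x,y,[ (q:=arm.inverse_kinematics(*lip([x,y,.001],psi,1,**k))) is not None and np.round(q,1).tolist() for psi in(90,105)])
E
```

```text
big step 0.82
False [1.13561624e-04 8.78299825e-05 2.17054530e-04]Traceback (most recent call last):
  File "<stdin>", line 6, in <module>
bench.IKError: the arm cannot follow that straight line within its joint ranges
```

```bash
python3 - <<'E'
from h import *
k=dict(L0=15); print(np.round(arm.get_obs()['joint_pos'],2))
for y in np.arange(.275,.12,-.015):
    X=lip([.376+(.289-y)*.03,y,.005],180,50,**k); q=arm.inverse_kinematics(*X)
    if q is None or np.abs(np.array(q)-arm.get_obs()['joint_pos']).max()>.3: print('stop',y,q); break
    arm.move_pose(*X)
print(arm.get_obs()['t'],np.round(arm.get_obs()['joint_pos'],2))
im0,_=snap('side','s10.png')
gox(lip([.385,y,.12],180,40,**k)); gox(lip([.45,.05,.2],150,20,**k)); gox(lip([.48,.05,.26],120,10,**k))
im,p=snap('wrist','w10.png'); print(arm.get_obs()['t'])
cv2.imwrite('pics/w10b.png',np.hstack([cv2.resize(im,(480,360)),cv2.resize(im0[150:310,120:262],(320,360),interpolation=cv2.INTER_CUBIC)])[:,:,::-1])
for x in(.37,.385):
  for y in(-.1,-.05,0,.1,.17): 
    print(x,y,[ (q:=arm.inverse_kinematics(*lip([x,y,.001],psi,1,**k))) is not None and np.round(q,1).tolist() for psi in(90,105)])
E
```

```text
[-0.5   0.31 -0.52  2.34  1.39  0.65 -0.61]
stop 0.22999999999999998 None
31.9333 [-0.44  0.25 -0.49  2.41  1.45  0.59 -0.62]
big step 1.1
34.5417
0.37 -0.1 [[0.7, 0.5, -0.0, 2.1, -0.3, 0.7, 0.9], [0.7, 0.6, -0.1, 2.0, -0.2, 0.8, 1.0]]
0.37 -0.05 [[0.6, 0.5, -0.1, 2.2, -0.3, 0.7, 0.8], [0.6, 0.5, -0.1, 2.1, -0.2, 0.7, 0.9]]
0.37 0 [[0.6, 0.4, -0.1, 2.2, -0.3, 0.6, 0.7], [0.5, 0.5, -0.2, 2.1, -0.2, 0.7, 0.8]]
0.37 0.1 [[0.4, 0.4, -0.2, 2.3, -0.3, 0.5, 0.5], [0.4, 0.5, -0.2, 2.2, -0.2, 0.6, 0.6]]
0.37 0.17 [[0.3, 0.4, -0.3, 2.3, -0.3, 0.5, 0.4], [0.3, 0.4, -0.3, 2.2, -0.2, 0.6, 0.5]]
0.385 -0.1 [[0.7, 0.5, -0.0, 2.1, -0.3, 0.7, 0.8], [0.6, 0.6, -0.1, 2.0, -0.2, 0.8, 0.9]]
0.385 -0.05 [[0.6, 0.5, -0.1, 2.1, -0.3, 0.7, 0.8], [0.6, 0.5, -0.1, 2.0, -0.2, 0.8, 0.9]]
0.385 0 [[0.6, 0.5, -0.1, 2.2, -0.3, 0.6, 0.7], [0.5, 0.5, -0.2, 2.1, -0.2, 0.7, 0.8]]
0.385 0.1 [[0.4, 0.4, -0.2, 2.3, -0.3, 0.5, 0.5], [0.4, 0.5, -0.2, 2.2, -0.2, 0.6, 0.6]]
0.385 0.17 [[0.3, 0.4, -0.3, 2.3, -0.3, 0.5, 0.3], [0.3, 0.5, -0.3, 2.2, -0.2, 0.6, 0.5]]
```

View pics/w10b.png

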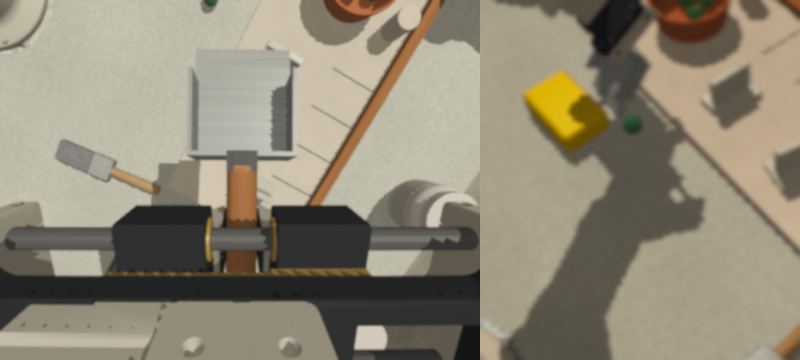

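The lump now lies off the sponge's corner. I'll locate it, and count what's in the bowl, by colour.

```bash
cat >> h.py <<'E'
def greens(im):
    h=cv2.cvtColor(im,cv2.COLOR_RGB2HSV); m=cv2.inRange(h,(50,90,25),(85,255,255))
    n,l,st,c=cv2.connectedComponentsWithStats(m); return [(c[i].round(1).tolist(),int(st[i,4])) for i in range(1,n) if st[i,4]>8]
E
python3 - <<'E'
from h import *
for n in('w10','s10','s8','w9'):
    im=cv2.imread(f'pics/{n}.png')[:,:,::-1].copy(); p=ld(n+'.png')
    for c,a in greens(im): print(n,c,a,px(p,*c,.012).round(3),'bowl-z',px(p,*c,.035).round(3))
E
```

```text
w10 [224.6, 1.8] 43 [0.357 0.163 0.012] bowl-z [0.365 0.155 0.035]
s10 [211.0, 148.6] 21 [0.575 0.342 0.012] bowl-z [0.563 0.321 0.035]
s10 [219.8, 148.8] 17 [0.598 0.323 0.012] bowl-z [0.585 0.302 0.035]
s10 [214.1, 154.7] 12 [0.567 0.311 0.012] bowl-z [0.554 0.291 0.035]
s10 [187.1, 204.6] 38 [0.383 0.187 0.012] bowl-z [0.375 0.169 0.035]
w9 [254.0, 10.4] 167 [0.558 0.294 0.012] bowl-z [0.553 0.285 0.035]
w9 [183.0, 106.0] 100 [0.378 0.227 0.012] bowl-z [0.382 0.222 0.035]
```

```bash
python3 - <<'E'
from h import *
k=dict(L0=15)
gox(lip([.42,-.02,.25],100,5,**k)); gox(lip([.40,.0,.2],90,0,**k))
for n in('side','wrist','wrist'):
    im,p=snap(n,f'{n}11.png')
    for c,a in greens(im): print(n,c,a,px(p,*c,.012).round(3))
    arm.hold(.5)
E
```

```text
side [211.0, 148.6] 21 [0.575 0.342 0.012]
side [219.9, 148.6] 16 [0.599 0.323 0.012]
side [214.1, 154.7] 12 [0.567 0.311 0.012]
side [181.2, 213.1] 27 [0.352 0.171 0.012]
wrist [224.4, 8.1] 170 [0.353 0.17  0.012]
wrist [224.6, 8.1] 174 [0.353 0.17  0.012]
```

Three lumps are in the bowl, and the stray is at rest at (.353,.170), 33 mm from the sponge's −y face. I'll scoop it in a quick stroke towards +y, with the sponge behind it.

```bash
python3 - <<'E'
from h import *
k=dict(L0=15); x=.362
gox(lip([x,.085,.1],90,0,**k)); gox(lip([x,.085,.02],90,1.5,**k))
X=lip([x,.085,-.004],90,1.5,**k); c=arm.move_linear(X[0],vel=.015,contact_N=2.5); z=arm.get_obs()['ee_pos'][2]; print(c,z-X[0][2]-.004,arm.get_obs()['wrist_force'])
Y=lip([x,.208,0],90,1.5,**k)[0]; Y[2]=z
try: c=arm.move_linear(Y,vel=.25,contact_N=35)
except arm.IKError as e: print(e); raise SystemExit
o=arm.get_obs(); print(c,(o['ee_pos']-Y).round(4),o['t'])
im,p=snap('wrist','w12.png'); print([(g,px(p,*g[0],.016).round(3)) for g in greens(im)])
zz=o['ee_pos'][2]-z
for pt,dz in((-4,.004),(-10,.015),(-16,.04)):
    gox(lip([x,o['ee_pos'][1]-Y[1]+.208-.005,.004+dz],90,pt,**k))
arm.hold(.3)
im2,p=snap('wrist','w13.png'); print([(g,px(p,*g[0],.06).round(3)) for g in greens(im2)],arm.get_obs()['t'])
cv2.imwrite('pics/w123.png',cv2.resize(np.hstack([im[:220,130:382],im2[:220,130:382]]),(800,350))[:,:,::-1])
E
```

```text
True -0.0019301625300290719 [-0.19244334 -1.27078011  1.77985813]
False [-0.0003 -0.0001 -0.0001] 40.1667
[(([249.8, 45.7], 1005), array([0.357, 0.203, 0.016]))]
[] 41.4917
```

View pics/w123.png

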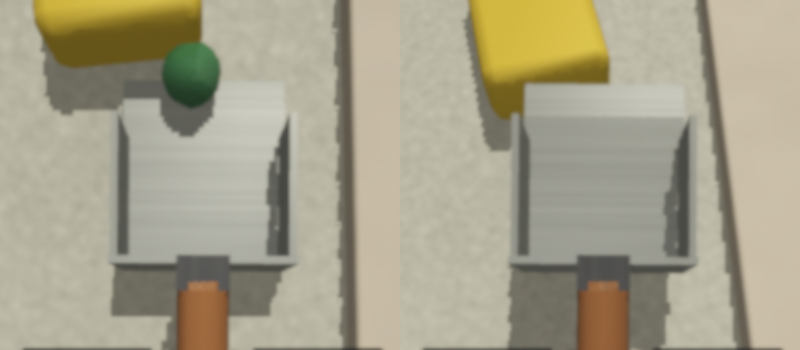

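The lump had climbed onto the lip at (190,75), just short of the sponge's corner, but slipped off during the lift. I'll find it again.

```bash
python3 - <<'E'
from h import *
k=dict(L0=15)
gox(lip([.362,.10,.15],90,0,**k)); gox(lip([.37,.03,.22],90,0,**k))
for n in('side','wrist'):
    im,p=snap(n,f'{n}14.png')
    for c,a in greens(im): print(n,c,a,px(p,*c,.012).round(3))
    h=cv2.cvtColor(im,cv2.COLOR_RGB2HSV); m=cv2.inRange(h,(22,150,90),(32,255,255)); r=cv2.minAreaRect(cv2.findNonZero(m)); b=cv2.boxPoints(r); print(n,'sponge',[px(p,*q,.03)[:2].round(3).tolist() for q in b])
print(arm.get_obs()['t'])
h=cv2.cvtColor(cv2.imread('pics/side0.png'),cv2.COLOR_BGR2HSV); m=cv2.inRange(h,(22,150,90),(32,255,255)); b=cv2.boxPoints(cv2.minAreaRect(cv2.findNonZero(m))); print('side0 sponge',[px(p:=ld('side0.png'),*q,.03)[:2].round(3).tolist() for q in b])
E
```

```text
side [211.0, 148.6] 21 [0.575 0.342 0.012]
side [220.0, 148.6] 17 [0.599 0.323 0.012]
side [214.1, 154.7] 12 [0.567 0.311 0.012]
side [175.6, 202.0] 28 [0.361 0.217 0.012]
side sponge [[0.27, 0.312], [0.34, 0.355], [0.366, 0.223], [0.298, 0.188]]
wrist [252.4, 7.7] 161 [0.361 0.216 0.012]
wrist sponge [[0.303, 0.215], [0.353, 0.215], [0.353, 0.201], [0.303, 0.202]]
42.8083
side0 sponge [[0.281, 0.304], [0.357, 0.328], [0.36, 0.192], [0.289, 0.173]]
```

```bash
python3 - <<'E'
from h import *
ok=lambda X:(q:=arm.inverse_kinematics(*X)) is not None
print('rake')
for psi in(120,135,150,165,180):
  for pt in(25,35,45,60,70):
    print(psi,pt,''.join('x' if ok(lip([.376,y,.005],psi,pt,L0=15)) else '.' for y in np.arange(.3,.1,-.02)),end=' | ')
  print()
print('scoop')
for a0 in(90,-90):
  for L in(0,20,30,40,50,60):
    L0=L if a0==90 else -L
    for psi in(-30,-15,0,15,30): print(a0,L,psi,''.join('x' if all(ok(lip([.425-d,y,.002+d/3],psi,p,L0=L0,a0=a0)) for d,p in((.06,0),(0,0),(0,-15)))else '.' for y in(.2,.15,.1,.05,0,-.05)),end=' | ')
    print()
E
```

```text
rake
120 25 xxxxxxxxxx | 120 35 xxxxxxxxxx | 120 45 xxxxxxxxxx | 120 60 xxxxxxxxxx | 120 70 xxxxxxxxxx | 
135 25 xxxxxxxxxx | 135 35 xxxxxxxxxx | 135 45 xxxxxxxxxx | 135 60 xxxxxxxxxx | 135 70 xxxxxxxxxx | 
150 25 xxxxxxxxxx | 150 35 xxxxxxxxxx | 150 45 xxxxxxxxxx | 150 60 xxxxxxx... | 150 70 xxxxxxx... | 
165 25 xxxxxxxxxx | 165 35 xxxxxxxxxx | 165 45 xxxxxxxx.. | 165 60 xxx....... | 165 70 xxx....... | 
180 25 xxxxxxxxxx | 180 35 xxxxxxxxxx | 180 45 xxxxxxx... | 180 60 .......... | 180 70 .......... | 
scoop
90 0 -30 x..... | 90 0 -15 ...... | 90 0 0 ...... | 90 0 15 ...... | 90 0 30 ...... | 
90 20 -30 xxxx.. | 90 20 -15 xx.... | 90 20 0 xx.... | 90 20 15 x..... | 90 20 30 x..... | 
90 30 -30 xxxxxx | 90 30 -15 xxxxxx | 90 30 0 xxxxxx | 90 30 15 xxxxxx | 90 30 30 xxxxxx | 
90 40 -30 xxxxxx | 90 40 -15 xxxxxx | 90 40 0 xxxxxx | 90 40 15 xxxxxx | 90 40 30 xxxxxx | 
90 50 -30 xxxxxx | 90 50 -15 xxxxxx | 90 50 0 xxxxxx | 90 50 15 xxxxxx | 90 50 30 xxxxxx | 
90 60 -30 xxxxxx | 90 60 -15 xxxxxx | 90 60 0 xxxxxx | 90 60 15 xxxxxx | 90 60 30 xxxxxx | 
-90 0 -30 x..... | -90 0 -15 ...... | -90 0 0 ...... | -90 0 15 ...... | -90 0 30 ...... | 
-90 20 -30 xxx... | -90 20 -15 xx.... | -90 20 0 x..... | -90 20 15 x..... | -90 20 30 x..... | 
-90 30 -30 xxxxxx | -90 30 -15 xxxxxx | -90 30 0 xxxxxx | -90 30 15 xxxxxx | -90 30 30 xxxxxx | 
-90 40 -30 xxxxxx | -90 40 -15 xxxxxx | -90 40 0 xxxxxx | -90 40 15 xxxxxx | -90 40 30 xxxxxx | 
-90 50 -30 xxxxxx | -90 50 -15 xxxxxx | -90 50 0 xxxxxx | -90 50 15 xxxxxx | -90 50 30 xxxxxx | 
-90 60 -30 xxxxxx | -90 60 -15 xxxxxx | -90 60 0 xxxxxx | -90 60 15 xxxxxx | -90 60 30 xxxxxx |
```

```bash
python3 - <<'E'
from h import *
k=dict(L0=15); d=.027
def at(x,y,z,pt=70,psi=135): return lip([x+d,y+d,z],psi,pt,**k)   # x,y = leading lower end of lip
q0=arm.get_obs()['joint_pos']
for psi,pt,z in((100,10,.25),(110,25,.25),(120,40,.22),(130,55,.2),(135,70,.16)): gox(at(.38,.25,z,pt,psi))
gox(at(.364,.243,.06)); c=arm.move_linear(at(.362,.243,.004)[0],vel=.03,contact_N=4); print('down',c,arm.get_obs()['ee_pos'][2]-at(.362,.243,.004)[0][2])
for x,y in((.36,.225),(.358,.21),(.355,.195),(.35,.18),(.345,.165),(.345,.15),(.345,.135),(.345,.12),(.347,.105),(.35,.09)):
    X=at(x,y,.004); q=arm.inverse_kinematics(*X)
    if q is None or np.abs(np.array(q)-arm.get_obs()['joint_pos']).max()>.3: print('stop',x,y); break
    arm.move_linear(X[0],X[1],vel=.06)
im,p=snap('side','side15.png'); print([(g[1],px(p,*g[0],.012).round(3)) for g in greens(im)])
gox(at(x-.0,y+.02,.06)); gox(at(.38,.06,.16,55)); gox(at(.38,.04,.22,30,120)); gox(lip([.40,-.02,.22],95,5,**k))
for n in('side','wrist'):
    im,p=snap(n,n+'16.png'); print([(g[1],px(p,*g[0],.012).round(3)) for g in greens(im)],arm.get_obs()['t'])
E
```

```text
big step 0.69
down True 0.027990633583711733
[(20, array([0.576, 0.343, 0.012])), (17, array([0.599, 0.323, 0.012])), (12, array([0.567, 0.311, 0.012])), (28, array([0.418, 0.12 , 0.012]))]
big step 0.82
big step 0.61
[(21, array([0.575, 0.342, 0.012])), (17, array([0.599, 0.323, 0.012])), (12, array([0.567, 0.311, 0.012])), (30, array([0.418, 0.122, 0.012]))] 54.9833
[(146, array([0.418, 0.121, 0.012]))] 55.0333
```

The lump is now at (.418,.121), against the slab edge, which makes a firm backstop. I'll set the scoop down and regrip it leaning back so I can scoop towards +x.

```bash
python3 - <<'E'
from h import *
k=dict(L0=15); x,y=.38,-.03
im=cv2.imread('pics/side16.png'); h=cv2.cvtColor(im,cv2.COLOR_BGR2HSV); m=cv2.inRange(h,(22,150,90),(32,255,255)); b=cv2.boxPoints(cv2.minAreaRect(cv2.findNonZero(m))); P=ld('side16.png'); b=np.array([px(P,*q,.03)[:2] for q in b]); print('sponge',b.round(3).tolist(),b.mean(0).round(3))
gox(lip([x,y,.1],90,0,**k)); gox(lip([x,y,.02],90,0,**k))
c=arm.move_linear(lip([x,y,-.006],90,0,**k)[0],vel=.015,contact_N=2.5); o=arm.get_obs(); print(c,o['ee_pos'][2]-lip([x,y,0],90,0,**k)[0][2])
arm.let_go(); X=lip([x,y,0],90,0,**k)
T=R.from_rotvec(X[1]).as_matrix()[:,1]
arm.move_linear(arm.get_obs()['ee_pos']-T*.1,vel=.1)
for L in(-30,-35,-40):
  print(L,[arm.inverse_kinematics(*lip([x,y,z],90,0,L0=L)) is not None for z in(.1,0)],
   [arm.inverse_kinematics(*lip([a,b,.08],ps,-5,L0=L)) is not None for a,b,ps in((.39,0,70),(.39,.03,45),(.38,.06,20),(.37,.115,0))],
   [[arm.inverse_kinematics(*lip([.54,.27,.09],ps,pt,L0=L)) is not None for pt in (20,30,35,40)] for ps in(60,90,120)])
im,p=snap('wrist','w17.png')
cv2.imwrite('pics/w17b.png',cv2.resize(im,(640,480))[:,:,::-1]); print(arm.get_obs()['t'])
E
```

```text
sponge [[0.274, 0.319], [0.346, 0.348], [0.356, 0.212], [0.287, 0.189]] [0.316 0.267]
True -0.0005181411326598898
-30 [True, True] [True, True, True, True] [[True, True, True, False], [True, True, True, True], [True, True, True, True]]
-35 [True, True] [True, True, True, True] [[True, True, True, False], [True, True, True, True], [True, True, True, True]]
-40 [True, True] [True, True, True, True] [[True, True, False, False], [True, True, True, True], [True, True, True, True]]
59.75
```

View pics/w17b.png

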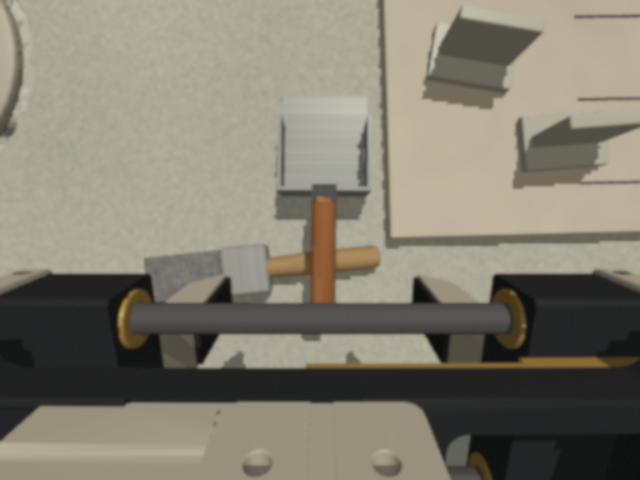

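The scoop lies flat, with its handle above the brush's handle and not touching it. I'll measure its pose and regrip.

```bash
python3 - <<'E'
from h import *
p=ld('w17.png'); s=1.25
for n,u,v,z in(('lipL',281,98,.001),('lipR',367,97,.001),('backL',277,193,.034),('backR',370,193,.034),('handle front',324,192,.06),('brush end',380,258,.01)): print(n,px(p,u/s,v/s,z).round(4))
E
```

```text
lipL [ 0.3428 -0.0324  0.001 ]
lipR [ 0.4198 -0.0316  0.001 ]
backL [ 0.3438 -0.1231  0.034 ]
backR [ 0.4173 -0.1232  0.034 ]
handle front [ 0.3808 -0.1267  0.06  ]
brush end [ 0.4293 -0.1753  0.01  ]
```

```bash
python3 - <<'E'
from h import *
k=dict(L0=-35); 
X=lip([.3805,-.032,0],90,0,**k); T=R.from_rotvec(X[1]).as_matrix()[:,1]
gox((X[0]-T*.1,X[1])); print(arm.move_linear(X[0],X[1],vel=.06,contact_N=6)); arm.close_gripper(50); print(arm.get_obs()['width'])
for x,y,z,ps,pt in((.38,-.03,.06,90,-3),(.385,0,.09,70,-4),(.385,.04,.09,45,-4),(.38,.08,.09,20,-3),(.37,.118,.08,2,0),(.37,.118,.015,2,0)): gox(lip([x,y,z],ps,pt,**k))
Y=lip([.372,.118,-.006],2,1,**k); c=arm.move_linear(Y[0],Y[1],vel=.015,contact_N=2.5); z=arm.get_obs()['ee_pos'][2]-Y[0][2]-.006; print('touch',c,z)
im,p=snap('side','s18.png'); print([(g[1],px(p,*g[0],.012).round(3)) for g in greens(im)])
f0=arm.get_obs()['wrist_force']
c=arm.move_linear(lip([.450,.118,z+.0003],2,1,**k)[0],vel=.05,contact_N=14); o=arm.get_obs()
L0=lip([.450,.118,z],2,1,**k)[0]; xl=.450+o['ee_pos'][0]-L0[0]; print(c,'lip x',xl,o['wrist_force']-f0)
im,p=snap('wrist','w18.png'); print([(g[1],px(p,*g[0],.016).round(3)) for g in greens(im)])
cv2.imwrite('pics/w18b.png',cv2.resize(im[:260,100:412],(624,520))[:,:,::-1]); print(arm.get_obs()['t'])
E
```

```text
big step 1.77
False
0.017800500908733703
touch True -0.0018428251642357337
[(14, array([0.599, 0.322, 0.012])), (12, array([0.567, 0.311, 0.012])), (28, array([0.418, 0.122, 0.012]))]
True lip x 0.41024922923467 [-1.73051186 -0.23626299 -0.68721636]
[]
68.8833
```

View pics/w18b.png

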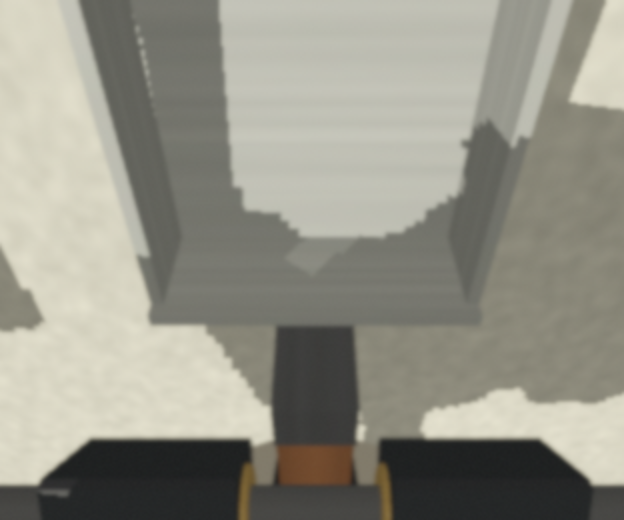

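```bash
python3 - <<'E'
from h import *
k=dict(L0=-35); z=-.0018; 
f0=arm.get_obs()['wrist_force']
c=arm.move_linear(lip([.450,.118,z+.0003],2,1,**k)[0],vel=.03,contact_N=30); o=arm.get_obs()
xl=.450+o['ee_pos'][0]-lip([.450,.118,z],2,1,**k)[0][0]; print(c,'lip x',xl,o['wrist_force']-f0)
im,p=snap('side','s19.png'); print([(g,px(p,*g[0],.015).round(3)) for g in greens(im)])
im2,p=snap('scene','c19.png'); print([(g,px(p,*g[0],.015).round(3)) for g in greens(im2)])
np.save('xl.npy',xl)
E
```

```text
True lip x 0.4117257710046758 [-2.05858284 -1.11931572  0.44554274]
[(([209.3, 212.2], 29), array([0.417, 0.12 , 0.015]))]
[]
```

```bash
python3 - <<'E'
from h import *
k=dict(L0=-35); z=-.0018
for i in range(3):
    T=lip([.436,.118,z+.0008],2,1,**k)[0]; c=arm.move_linear(T,vel=.02,contact_N=50); o=arm.get_obs()
    xl=.436+o['ee_pos'][0]-T[0]; print(c,'lip x',xl,(o['ee_pos']-T).round(4),o['width'],o['wrist_force'].round(1),o['torque'].round(2))
im,p=snap('side','s20.png'); print([(g,px(p,*g[0],.015).round(3)) for g in greens(im)])
im=im[150:290,130:310]; im2,p=snap('wrist','w20.png')
cv2.imwrite('pics/s20b.png',cv2.resize(im,(720,560),interpolation=cv2.INTER_CUBIC)[:,:,::-1]); print(arm.get_obs()['t'])
E
```

```text
False lip x 0.42777057592818135 [-0.0082 -0.0007  0.0017] 0.017602835455196694 [-15.8   0.4   9.9] [ 0.13  2.58 -0.22]
False lip x 0.4277570152050245 [-0.0082 -0.0007  0.0018] 0.017933007834582973 [-14.8   0.5   9.4] [ 0.1   2.64 -0.28]
False lip x 0.4277735663512108 [-0.0082 -0.0007  0.0017] 0.017830096206290738 [-16.1   0.6   9.8] [ 0.05  2.63 -0.32]
[(([209.1, 211.9], 26), array([0.417, 0.121, 0.015]))]
71.6917
```

View pics/s20b.png

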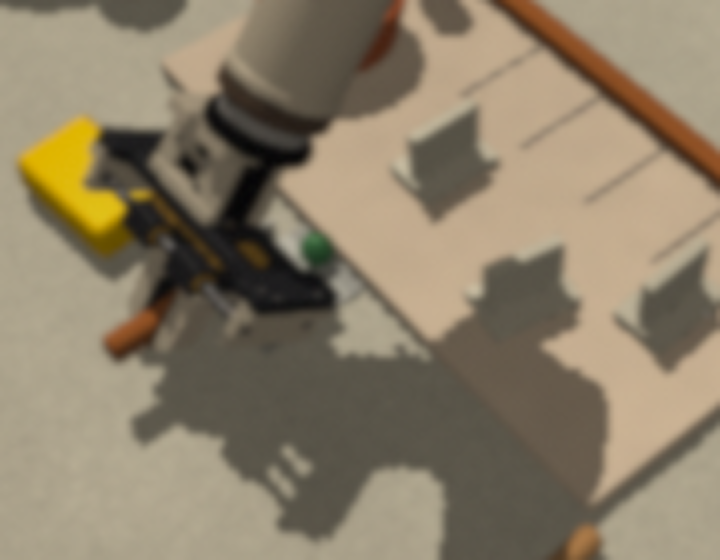

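The lip is now under the lump (at (317,247)) and against the slab. I'll tilt the nose up slowly and lift.

```bash
python3 - <<'E'
from h import *
k=dict(L0=-35)
for x,z,pt in((.430,.002,-1),(.430,.007,-4),(.429,.012,-8),(.428,.02,-12),(.427,.03,-17),(.426,.045,-22),(.424,.06,-26),(.42,.08,-30)):
    X=lip([x,.118,z],2,pt,**k)
    try: arm.move_linear(*X,vel=.03)
    except arm.IKError: print('ik',pt); break
arm.hold(.3)
for n in('side','wrist','scene'):
    im,p=snap(n,n+'21.png'); print(n,[(g,px(p,*g[0],.07).round(3)) for g in greens(im)])
print(arm.get_obs()['t'],arm.get_obs()['joint_pos'])
E
```

```text
ik -30
side [(([211.0, 148.8], 20), array([0.544, 0.287, 0.07 ])), (([220.1, 148.8], 18), array([0.566, 0.269, 0.07 ])), (([214.1, 154.7], 12), array([0.536, 0.259, 0.07 ])), (([188.3, 218.0], 47), array([0.342, 0.102, 0.07 ]))]
wrist [(([246.1, 111.3], 2215), array([0.354, 0.12 , 0.07 ]))]
scene []
74.2333 [-0.46521154  0.35204898  0.06024716  2.41154287 -0.1540982   0.53081694
 -1.80431627]
```

```bash
python3 - <<'E'
from h import *
k=dict(L0=-35)
W=[(.43,.118,.10,2,-26),(.45,.118,.14,4,-25),(.47,.11,.2,12,-24),(.48,.11,.24,25,-23),(.49,.11,.25,40,-22),(.5,.12,.25,55,-21),(.51,.14,.25,70,-20),(.52,.16,.25,85,-20),(.53,.2,.25,92,-20),(.545,.24,.25,95,-20),(.552,.27,.22,97,-20)]
for x,y,z,ps,pt in W: gox(lip([x,y,z],ps,pt,**k))
arm.hold(.2)
im,p=snap('wrist','w22.png'); print([(g,px(p,*g[0],.22).round(3)) for g in greens(im)],arm.get_obs()['t'])
X=[(pt,arm.inverse_kinematics(*lip([.554,.277,.08],ps,pt,**k)) is not None) for ps in(97,110) for pt in(0,20,30,40,45,50)]; print(X)
E
```

```text
[(([267.9, 111.0], 2203), array([0.566, 0.197, 0.22 ]))] 78.075
[(0, True), (20, True), (30, True), (40, True), (45, True), (50, True), (0, True), (20, True), (30, True), (40, True), (45, True), (50, True)]
```

```bash
python3 - <<'E'
from h import *
k=dict(L0=-35)
for z,pt in((.16,-18),(.125,-12),(.11,-4),(.1,4),(.092,12),(.086,19),(.083,25),(.08,31),(.08,37),(.08,43),(.08,48)):
    gox(lip([.553,.275,z],97,pt,**k))
arm.hold(.5)
im,p=snap('side','s23.png'); print([(g,px(p,*g[0],.035).round(3)) for g in greens(im)])
im,p=snap('wrist','w23.png'); print([(g,px(p,*g[0],.035).round(3)) for g in greens(im)],arm.get_obs()['t'])
for z,pt in((.12,40),(.17,20),(.23,5)): gox(lip([.553,.265,z],97,pt,**k))
gox(lip([.52,.18,.27],90,0,**k))
for n in('side','scene','wrist'):
    im,p=snap(n,n+'24.png'); print(n,[(g,px(p,*g[0],.03).round(3)) for g in greens(im)])
print(arm.get_obs()['t'])
E
```

```text
[(([219.7, 148.4], 21), array([0.586, 0.304, 0.035])), (([214.6, 155.5], 11), array([0.554, 0.286, 0.035]))]
[] 81.5083
side [(([209.5, 147.2], 18), array([0.566, 0.334, 0.03 ])), (([219.9, 148.6], 16), array([0.589, 0.307, 0.03 ]))]
scene []
wrist []
83.1667
```

```bash
python3 - <<'E'
from h import *
k=dict(L0=-35)
gox(lip([.53,.16,.25],92,-10,**k)); gox(lip([.53,.14,.2],92,-22,**k))
im,p=snap('wrist','w25.png'); K=np.array(proj(p,[.552,.291,.03])); print('bowl at',K)
for g in greens(im): print(g,px(p,*g[0],.033).round(3))
u,v=K.astype(int); cv2.imwrite('pics/w25b.png',cv2.resize(im[:160],(800,250))[:,:,::-1]); print(arm.get_obs()['t'])
a,p=snap('side','s25.png'); print([(g,px(p,*g[0],.03).round(3)) for g in greens(a)])
E
```

```text
bowl at [ 302.05350995 -303.09509716]
83.9833
[(([209.4, 147.2], 19), array([0.565, 0.334, 0.03 ])), (([219.9, 148.9], 18), array([0.588, 0.306, 0.03 ]))]
```

```bash
python3 - <<'E'
from h import *
k=dict(L0=-35)
for x,y,z,ps,pt in((.53,.12,.26,75,-12),(.55,.1,.3,55,-12),(.58,.08,.32,35,-14),(.6,.06,.34,15,-16),(.62,.05,.34,0,-18)): gox(lip([x,y,z],ps,pt,**k))
im,p=snap('wrist','w26.png'); K=np.array(proj(p,[.552,.291,.03])); print('bowl at',K)
for g in greens(im): print(g,px(p,*g[0],.033).round(3))
u,v=np.clip(K.astype(int),60,[452,324]); c=im[v-60:v+60,u-60:u+60]; cv2.imwrite('pics/w26b.png',cv2.resize(c,(360,360),interpolation=cv2.INTER_CUBIC)[:,:,::-1]); print(arm.get_obs()['t'])
E
```

```text
bowl at [87.31810792 51.4275081 ]
([69.5, 22.8], 291) [0.586 0.303 0.033]
([55.9, 42.3], 258) [0.563 0.33  0.033]
([94.9, 53.3], 301) [0.55  0.279 0.033]
85.9417
```

```bash
python3 - <<'E'
from h import *
a=cv2.imread('pics/w26.png'); b=cv2.imread('pics/side25.png') if False else cv2.imread('pics/s25.png')
cv2.imwrite('pics/w26c.png',np.vstack([cv2.resize(a[:200],(800,312),interpolation=cv2.INTER_CUBIC),np.hstack([cv2.resize(b[110:270,140:300],(280,280)),cv2.resize(a[0:110,20:180],(520,280),interpolation=cv2.INTER_CUBIC)])]))
E
```

```text
(no output)
```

View pics/w26c.png

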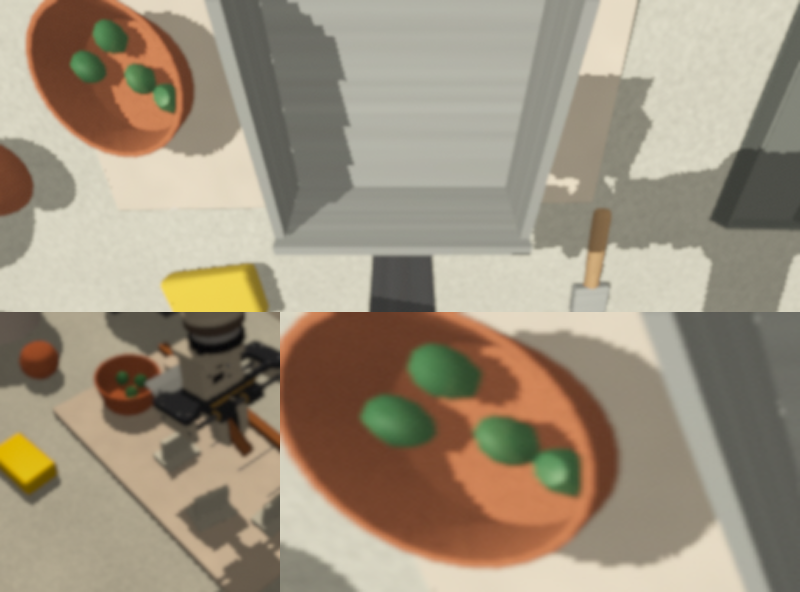

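All four lumps are in the bowl. Now the scoop goes back in the tray.

```bash
python3 - <<'E'
from h import *
p=ld('w26.png'); print('4th',px(p,108,62,.033).round(3))
k=dict(L0=-35); S=np.array([.503,-.3525])
for x,y,z,pt in((.57,-.05,.28,-12),(.55,-.15,.26,-8),(.52,-.25,.22,-4),(*S,.16,0),(*S,.05,0),(*S,.015,0)): gox(tcp([x,y,z],0,pt,**k))
X=tcp([*S,-.003],0,0,**k); c=arm.move_linear(X[0],X[1],vel=.015,contact_N=3); print('touch',c,arm.get_obs()['ee_pos'][2]-X[0][2]-.003)
im,p=snap('side','s27.png')
arm.let_go(); T=R.from_rotvec(X[1]).as_matrix()[:,1]
arm.move_linear(arm.get_obs()['ee_pos']-T*.1,vel=.1)
gox((np.array([.45,-.33,.3]),down(-90))) if 0 else arm.move_pose([.42,-.3,.3],down(90))
im,p=snap('wrist','w27.png'); print(arm.get_obs()['t'])
arm.move_pose([.44,.08,.33],down(-90)); im,p=snap('wrist','w28.png'); print(arm.get_obs()['t'])
print([(g,px(p,*g[0],.033).round(3)) for g in greens(im)])
a=cv2.imread('pics/w28.png'); b=cv2.imread('pics/w27.png')
cv2.imwrite('pics/w278.png',np.hstack([cv2.resize(b[0:290,100:400],(310,300)),cv2.resize(a[:,:],(490,368))[0:300]]))
E
```

```text
4th [0.539 0.264 0.033]
touch True 0.0036134704387101617
94.675
98.0417
[(([117.2, 76.5], 173), array([0.586, 0.302, 0.033])), (([101.8, 91.7], 173), array([0.563, 0.33 , 0.033])), (([136.0, 102.2], 237), array([0.547, 0.277, 0.033]))]
```

```bash
python3 - <<'E'
from h import *
s=1.5625;p=ld('side0.png')
for a,b in(((383,270),(415,252)),((407,291),(438,272)),((433,313),(464,292)),((458,334),(488,314)),((486,358),(517,338))): print(px(p,a[0]/s,a[1]/s,.015)[:2].round(3),px(p,b[0]/s,b[1]/s,.015)[:2].round(3))
p=ld('scene0.png')
for u,v in((295,350),(343,345),(391,340),(428,335),(466,331),(308,373),(350,365),(398,363),(438,356),(476,351)): print('sc',px(p,u/s,v/s,.015)[:2].round(3))
p=ld('w28.png'); print([proj(p,[x,y,.015]).round(0).tolist() for x,y in((.69,-.15),(.69,.2),(.44,-.15),(.44,.2))])
a=cv2.imread('pics/w28.png'); b=cv2.imread('pics/w27.png'); c=cv2.imread('pics/s27.png')
pp=ld('w27.png'); print('scoop px',[proj(pp,[x,-.3525,.004]).round(0).tolist() for x in (.46,.55)], 'tray',[proj(pp,[x,y,.03]).round(0).tolist() for x in(.415,.658) for y in(-.4,-.304)])
E
```

```text
[0.595 0.179] [0.679 0.178]
[0.597 0.105] [0.679 0.105]
[0.601 0.03 ] [0.684 0.032]
[ 0.604 -0.036] [ 0.681 -0.037]
[ 0.607 -0.108] [ 0.684 -0.112]
sc [ 0.599 -0.14 ]
sc [ 0.6   -0.054]
sc [0.6   0.035]
sc [0.597 0.106]
sc [0.597 0.179]
sc [ 0.667 -0.121]
sc [ 0.658 -0.048]
sc [0.667 0.035]
sc [0.661 0.109]
sc [0.659 0.179]
[[404.0, 7.0], [180.0, 7.0], [386.0, 166.0], [190.0, 166.0]]
scoop px [[227.0, 190.0], [229.0, 238.0]] tray [[195.0, 166.0], [255.0, 166.0], [203.0, 297.0], [255.0, 297.0]]
```

```bash
cat > fit.py <<'E'
from h import *
from scipy.optimize import minimize
def box(x0,x1,y0,y1,z0,z1): return np.array([[x,y,z] for x in(x0,x1) for y in(y0,y1) for z in(z0,z1)])
BX=[box(-.035,.035,-.023,.023,.015,.024),box(-.03,.03,-.005,.005,.024,.069)]
def sil(p,q,shape,sc=4):
    c,s=np.cos(q[2]),np.sin(q[2]); m=np.zeros((shape[0]*sc,shape[1]*sc),np.uint8)
    for b in BX:
        pts=np.array([proj(p,[q[0]+c*v[0]-s*v[1],q[1]+s*v[0]+c*v[1],v[2]]) for v in b])
        cv2.fillConvexPoly(m,cv2.convexHull(((pts+.5)*sc).round().astype(np.int32)),255)
    return cv2.resize(m,(shape[1],shape[0]),interpolation=cv2.INTER_AREA)/255.
def mask(im,t):
    h=cv2.cvtColor(im,cv2.COLOR_RGB2HSV); return (h[:,:,1]<t).astype(float)
def fit(im,p,q0,t,rad=45):
    m=mask(im,t); u,v=proj(p,[q0[0],q0[1],.03]).astype(int); W=np.zeros_like(m); W[max(0,v-rad):v+rad,max(0,u-rad):u+rad]=1
    def cost(q): s=sil(p,q,m.shape,2); return 1-(np.minimum(s,m)*W).sum()/((np.maximum(s,m)*W).sum()+1e-6)
    best=None
    for dy in(-.5,-.2,.1,.4):
        r=minimize(cost,[q0[0],q0[1],q0[2]+dy],method='Nelder-Mead',options=dict(initial_simplex=np.array([[q0[0],q0[1],q0[2]+dy]]*4)+np.array([[0,0,0],[.012,0,0],[0,.012,0],[0,0,.2]]),maxiter=80,xatol=1e-4,fatol=1e-4))
        if best is None or r.fun<best.fun: best=r
    return best.x,1-best.fun
E
python3 - <<'E'
from fit import *
p=ld('w28.png'); im=cv2.imread('pics/w28.png')[:,:,::-1].copy(); h=cv2.cvtColor(im,cv2.COLOR_RGB2HSV)
for X in([.56,.06,.015],[.60,.08,.015],[.47,.2,.015],[.505,.128,.069],[.5,-.013,.069],[.578,-.083,.069],[.45,-.05,.015]):
    u,v=proj(p,X).astype(int); print(X,(u,v),h[v-1:v+2,u-1:u+2].reshape(-1,3).mean(0).round(0))
# saturation map coarse, region of the shelf
u0,v0=proj(p,[.68,.22,.015]).astype(int);u1,v1=proj(p,[.44,-.15,.015]).astype(int); print(u0,v0,u1,v1)
S=h[v0:v1,u0:u1,1]; print('\n'.join(' '.join('%2d'%x for x in r) for r in S[::6,::5]))
E
```

```text
[0.56, 0.06, 0.015] (np.int64(269), np.int64(94)) [ 20.  44. 192.]
[0.6, 0.08, 0.015] (np.int64(257), np.int64(68)) [ 19.  44. 193.]
[0.47, 0.2, 0.015] (np.int64(188), np.int64(149)) [ 19.  44. 192.]
[0.505, 0.128, 0.069] (np.int64(225), np.int64(128)) [ 26.  30. 179.]
[0.5, -0.013, 0.069] (np.int64(317), np.int64(131)) [ 26.  34. 129.]
[0.578, -0.083, 0.069] (np.int64(368), np.int64(77)) [ 21.  45. 133.]
[0.45, -0.05, 0.015] (np.int64(330), np.int64(160)) [ 19.  43. 196.]
167 14 385 165
114 111 95 94 88 79 81 72 71 60 60 58 59 55 58 53 51 50 52 50 50 50 48 49 46 47 48 46 49 45 46 45 45 43 43 44 45 45 43 45 43 42 44 44
43 43 44 44 44 42 44 45 43 44 43 44 44 44 45 44 44 44 44 42 42 43 44 44 45 42 42 43 42 42 44 44 44 44 44 44 45 43 43 43 43 43 42 42
44 45 44 43 44 43 44 44 44 43 44 44 43 43 44 45 44 44 44 45 44 44 42 42 43 43 43 44 44 43 43 44 44 43 43 44 44 45 42 44 45 44 45 44
44 44 45 44 44 44 43 44 43 44 44 43 43 44 44 45 44 43 44 44 43 44 44 44 43 43 43 43 43 43 43 42 44 45 43 44 44 42 42 42 43 42 43 44
44 44 43 43 45 44 44 44 44 44 43 44 43 44 44 43 44 44 43 43 44 44 43 42 42 42
[... 2126 characters left out ...]
5 51 50 44 43 43 43 42 43 44 42 42 42 43
44 43 44 44 45 43 44 44 45 43 43 44 44 43 43 44 44 44 42 43 43 43 43 43 43 35 29 31 33 30 34 51 48 44 43 43 43 43 43 43 42 42 42 42
45 42 44 44 44 44 44 44 44 43 42 44 45 43 43 43 42 42 43 43 44 43 44 43 43 35 31 32 31 33 41 51 45 44 43 43 43 43 43 43 43 43 42 43
44 44 44 44 44 44 43 44 44 42 43 44 44 43 43 43 45 44 45 44 44 43 43 43 43 44 43 42 43 43 45 44 43 43 43 43 43 43 43 43 42 41 42 44
44 45 44 43 44 44 44 43 43 44 42 43 42 45 45 45 45 44 45 44 44 43 44 43 44 43 43 43 43 43 43 43 43 42 44 44 44 43 42 43 43 44 44 43
44 45 44 44 42 44 43 43 43 42 43 43 42 44 43 43 44 44 43 44 44 43 43 43 43 42 42 43 43 43 43 43 43 42 42 43 44 42 44 43 44 42 43 43
```

The saturation map separates the tiles cleanly (29–38 against 43–44), so I'll fit all three poses by silhouette.

```bash
python3 - <<'E'
from fit import *
p=ld('w28.png'); im=cv2.imread('pics/w28.png')[:,:,::-1].copy()
for q in([.505,.128,-.2],[.5,-.013,-.2],[.578,-.083,-.2]):
    r,i=fit(im,p,q,39.5,40); print(r.round(4),np.degrees(r[2]).round(1),'IoU',round(i,3))
# lines/batten: dark profile along y at two x
g=cv2.cvtColor(im,cv2.COLOR_RGB2GRAY).astype(float)
for x in(.61,.63,.65):
    ys=np.arange(.2,-.13,-.001); z=np.array([cv2.getRectSubPix(g.astype(np.float32),(1,1),tuple(map(float,proj(p,[x,y,.015]))))[0,0] for y in ys])
    d=z-cv2.blur(z[:,None].astype(np.float32),(1,25))[:,0]; idx=[k for k in range(8,len(d)-8) if d[k]<-8 and d[k]==d[k-8:k+9].min()]; print(x,ys[idx].round(3))
h=cv2.cvtColor(im,cv2.COLOR_RGB2HSV)
for y in(.15,.05,-.05,-.12):
    xs=np.arange(.62,.72,.001); s=[h[tuple(proj(p,[x,y,.031]).round().astype(int).clip(0,511)[::-1])][1] for x in xs]; print('batten near edge top',y,[round(float(xs[k]),3) for k in range(len(xs)) if s[k]>80][:1])
E
```

```text
[0.5381 0.1271 0.0022] 0.1 IoU 0.973
[ 0.506  -0.0054 -0.1756] -10.1 IoU 0.778
[ 0.5819 -0.0759  0.0941] 5.4 IoU 0.862
0.61 [ 0.178  0.106  0.033 -0.039 -0.052 -0.083 -0.1   -0.111]
0.63 [ 0.178  0.106  0.034 -0.038 -0.11 ]
0.65 [ 0.179  0.107  0.034 -0.038 -0.11 ]
batten near edge top 0.15 [0.675]
batten near edge top 0.05 [0.678]
batten near edge top -0.05 [0.68]
batten near edge top -0.12 [0.682]
```

```bash
sed -i 's/^    def cost/    n,l=cv2.connectedComponents(cv2.morphologyEx(m.astype(np.uint8),cv2.MORPH_OPEN,np.ones((3,3)))); lab=np.bincount(l[max(0,v-12):v+13,u-12:u+13].ravel()); lab[0]=0; m=(l==lab.argmax()).astype(float); W[:]=1; print("area",int(m.sum()))\n    def cost/' fit.py
python3 - <<'E'
from fit import *
p=ld('w28.png'); im=cv2.imread('pics/w28.png')[:,:,::-1].copy()
for q in([.538,.127,0],[.5,-.013,-.2],[.578,-.083,-.1]):
    for t in (39.5,41):
        r,i=fit(im,p,q,t); print(r.round(4),np.degrees(r[2]).round(1),'IoU',round(i,3))
for a in(90,-90):
    print(a,[(q:=arm.inverse_kinematics([x,y,.045],down(a+d))) is not None and round(float(q[6]),2) for x,y,d in((.538,.127,0),(.5,-.01,-13),(.578,-.08,-8),(.6,.14,1.5),(.6,.07,1.5),(.6,0,1.5))])
E
```

```text
area 1232
[0.5379 0.1272 0.0074] 0.4 IoU 0.96
area 1252
[0.538  0.1272 0.0067] 0.4 IoU 0.968
area 1155
[ 0.5058 -0.0054 -0.179 ] -10.3 IoU 0.946
area 1173
[ 0.5056 -0.0051 -0.1885] -10.8 IoU 0.949
area 1374
[ 0.5819 -0.0762  0.087 ] 5.0 IoU 0.947
area 1397
[ 0.582  -0.0759  0.0962] 5.5 IoU 0.959
90 [0.43, 1.34, 1.53, 0.52, 0.62, 0.73]
-90 [-1.71, -1.62, -1.38, -1.67, -1.52, -1.38]
```

Tile fits: A (.538,.127,0.4°), B (.506,−.005,−10.5°), C (.582,−.076,5°). Bay centres are at y≈.143, .0705 and −.002, with shelf yaw about 1.5°. I'll run A first.

```bash
cat > place.py <<'E'
from fit import *
TH=.026
def place(q,bay,zg=.031,back=.012,pre=.04,xf=None):
    x,y,t=q; bx,by=bay; c=np.array([np.cos(t),np.sin(t)]); e=np.array([np.cos(TH),np.sin(TH)])
    g=np.array([x,y])-back*c; r=down(-90+np.degrees(t)); rf=down(-90+np.degrees(TH))
    arm.let_go(); gox(([*g,.16],r)); arm.move_linear([*g,.10],r,vel=.12)
    hit=arm.move_linear([*g,zg],r,vel=.06,contact_N=5); print('down hit',hit,arm.get_obs()['ee_pos'][2].round(4))
    if hit: arm.move_linear([*g,.12]); return
    arm.close_gripper(15); w=arm.get_obs()['width']; print('width',w)
    tgt=np.array([bx,by])-pre*e-back*e; arm.move_linear([*tgt,zg],rf,vel=.05)
    arm.let_go(); arm.move_linear([*tgt,.12],vel=.12)
    s=np.array([bx,by])-(pre+.030+.0095+.015)*e
    arm.close_gripper(15); arm.move_linear([*s,.10],rf,vel=.12); arm.move_linear([*s,.033],rf,vel=.08)
    far=np.array([bx,by])+(.012-.0395)*e
    c=arm.move_linear([*far,.033],rf,vel=.03,contact_N=6); o=arm.get_obs(); print('batten',c,'tile x est',(o['ee_pos'][:2]+.0395*e).round(4),'t',o['t'])
    b=o['ee_pos'][:2]-.02*e; arm.move_linear([*b,.033],vel=.1); arm.move_linear([*b,.13],vel=.15)
E
python3 - <<'E'
from place import *
place([.538,.1272,.007],[.642,.143])
arm.move_pose([.50,.06,.33],down(-90)); im,p=snap('wrist','w29.png')
for q in([.64,.143,0],[.506,-.005,-.18],[.582,-.076,.09]): r,i=fit(im,p,q,41); print(r.round(4),'IoU',round(i,3))
E
```

```text
down hit False 0.0314
width 0.009528045038851338
batten True tile x est [0.6422 0.1428] t 110.5833
area 1409
[0.6448 0.1445 0.0176] IoU 0.947
area 1144
[ 0.5062 -0.0044 -0.1573] IoU 0.96
area 1297
[ 0.5829 -0.0752  0.0728] IoU 0.966
```

Bay 0 is placed and in contact with the batten. B and C next.

```bash
python3 - <<'E'
from place import *
place([.506,-.0048,-.17],[.644,.071])
place([.5825,-.0756,.085],[.646,-.0015])
arm.move_pose([.50,.06,.33],down(-90)); im,p=snap('wrist','w30.png')
for q in([.642,.143,0],[.644,.071,0],[.646,-.001,0]): r,i=fit(im,p,q,41); print(r.round(4),'IoU',round(i,3))
g=cv2.cvtColor(im,cv2.COLOR_RGB2GRAY)
for x in(.605,):
    ys=np.arange(.2,-.13,-.001); z=np.array([cv2.getRectSubPix(g.astype(np.float32),(1,1),tuple(map(float,proj(p,[x,y,.015]))))[0,0] for y in ys])
    d=z-cv2.blur(z[:,None].astype(np.float32),(1,25))[:,0]; print(x,[ys[k].round(3) for k in range(8,len(d)-8) if d[k]<-8 and d[k]==d[k-8:k+9].min()])
print('lumps',[(q,px(p,*q[0],.033).round(3)) for q in greens(im)],arm.get_obs()['t'])
im2,_=snap('side','s30.png')
E
```

```text
down hit False 0.0313
width 0.00996755543860483
batten True tile x est [0.644  0.0709] t 127.5333
down hit False 0.0314
width 0.010051123979159334
batten True tile x est [ 0.6459 -0.0015] t 142.525
area 1409
[ 0.645   0.1448 -0.0123] IoU 0.951
area 1426
[0.6469 0.0726 0.022 ] IoU 0.952
area 1416
[6.481e-01 1.000e-04 3.290e-02] IoU 0.954
0.605 [np.float64(0.177), np.float64(0.105), np.float64(0.033), np.float64(-0.039), np.float64(-0.11)]
lumps [(([108.8, 115.2], 157), array([0.586, 0.302, 0.033])), (([94.0, 129.5], 155), array([0.563, 0.33 , 0.033])), (([126.8, 138.7], 199), array([0.548, 0.277, 0.033]))] 144.625
```

Now the last view: row, bowl and scoop together.

```bash
python3 - <<'E'
import cv2,numpy as np
a=cv2.imread('pics/w30.png')[0:220,60:460]; b=cv2.imread('pics/w27.png')[60:310,110:350]; c=cv2.imread('pics/s30.png')
cv2.imwrite('pics/fin.png',np.vstack([cv2.resize(a,(600,330),interpolation=cv2.INTER_CUBIC),np.hstack([cv2.resize(b,(260,270)),cv2.resize(c[110:380,110:450],(340,270))])]))
E
```

```text
(no output)
```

View pics/fin.png

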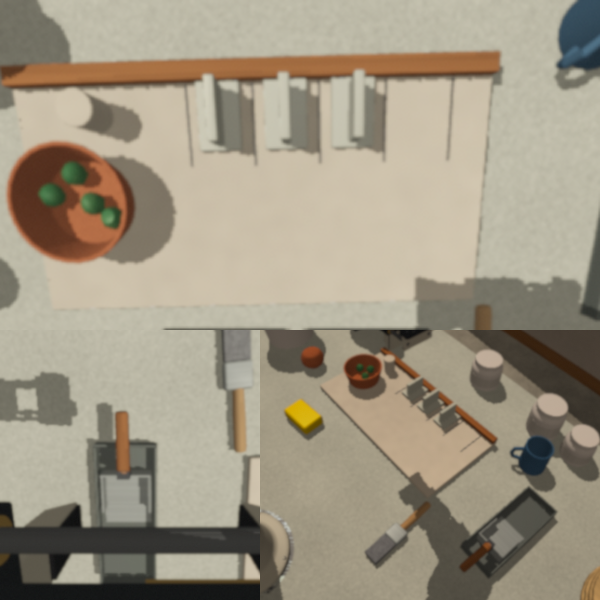

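```bash
python3 -c "
from h import *
p=ld('s30.png');im=cv2.imread('pics/s30.png');h=cv2.cvtColor(im,cv2.COLOR_BGR2HSV)
b=cv2.boxPoints(cv2.minAreaRect(cv2.findNonZero(cv2.inRange(h,(22,150,90),(32,255,255)))));print('sponge c',np.mean([px(p,*q,.03)[:2] for q in b],0).round(3))
arm.hand_in();print(arm.get_obs()['t'])"
```

```text
sponge c [0.316 0.267]
the job is handed in; nothing more can be done
the job is handed in; nothing more can be done
```

I handed the job in with everything in place as far as my last pictures show; the robot reports no verdict, so none of this is confirmed. The last logged time was about 145 s of the 210 s allowed.

- **Tiles:** Three tiles were present. They are in bays 0, 1 and 2, each slid in by its upright and pushed until it stopped against the batten. The camera fit puts each centre 2–3 mm to the left of its bay's midline and shows the uprights within about 2° of square. The first tile had moved about 3 cm since the first pictures, so I measured it again before gripping.
- **Frit:** All four lumps are in the bowl, about 30–40 mm from its centre. One missed the bowl on the first pour and landed on the table. I got it back with the scoop only: I raked it out, scooped it against the slab's edge and poured it in. The fingers never moved a lump.
- **Scoop:** It lies flat in the tray, centred across its width, though I judged this by eye from the last picture.

**Disagreements and near misses:**
- My first try at the stray lump pushed the sponge about 19 mm by the side-camera estimate, against the 30 mm limit.
- The camera puts the tiles about 2–3 mm further from the robot than the arm's own position at contact does.
- The colour detector counted only three lumps in the bowl; the fourth was confirmed by eye in the picture.

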